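# Put heels and tin away in stack-nest bins on the cobbler's bench

### The arm

A 6-joint arm with a two-finger parallel gripper is mounted at the origin on the work surface. World frame = base frame: x ahead of the robot, y to its left, z up, the work surface at z = 0. Lengths are in m, angles in rad, forces in N, time in s.
With the tool pointing down it reaches from about 0.35 to 0.925 m from the base axis. Payload 6.4 kg.
Tool frame: the origin (TCP) lies on the centre line of the jaws, within the pads' length; the fingertips stand 22 mm ahead of it and the grasp point (between the pads) lies 3 mm ahead of it; z points along the fingers, y is the direction in which the jaws open and shut (so a half turn about z gives the same grasp; the last joint's range is limited). The gripper opens to 85 mm and grips with 20 to 120 N. Pads are 22 mm wide; open, the fingers measure 114 mm over their backs; the gripper's body (76 mm by 85 mm) begins 54 mm behind the grasp point. The pads swing forward as they close: fully open they stand 13 mm farther back than shut.
Start: joints at [1.166, 0.245, 1.558, -0, 1.339, -0.174], TCP at [0.149, 0.633, 0.253] pointing down, gripper open.
Joint ranges: [-3.13, 3.13], [-1.02, 2.26], [0.13, 2.54], [-0.95, 4.09], [0.21, 2.88], [-2.74, 2.74]. Speed limits (rad/s): [2.57, 2.57, 3.14, 3.14, 3.14, 3.14].

### API

Orientations are given as [roll, pitch, yaw] about the fixed x, y, z axes, in that order (R = Rz(yaw) Ry(pitch) Rx(roll)).
In Python, from workcell import bot gives the robot as it stands. The module is installed in compiled form; this text tells all that it offers.
- The arm moves only by the tool jog_arm, never from a script. Its argument "rows" is a list of rows, each an object with "delta_rot": the turn, a rotation vector about the tool's x, y, z in rad, a list of three; "linear": the shift along the tool's x, y, z in mm, a list of three; "claw": the closure, from -1 (fully open) to 1 (shut), so that 0 is half open. In form: [{"delta_rot": [wx, wy, wz], "linear": [tx, ty, tz], "claw": claw}, ...]. A call has 1 to 20 rows; each row shifts and turns the pose as measured when the row begins, along the tool's axes as they then stand; what a row does not reach is not made up. A row lasts 1/10 s, in which the tool goes at most 50 mm and 8.59 degrees, less where a joint would pass 70% of its speed; a pose out of reach is approached as far as the arm can. A call with a gripper value outside its range is refused whole. The fingers move at their own pace and stop on an object; "newtons" is the grip in N (left out, the last holds). Time passes only in rows, so rows that do not move let the fingers close. It gives the time, the measured TCP pose, the force and the opening at its end, in the units of the state.
- bot.get_obs(): the state, without advancing time (a new reading comes with each control period).
- bot.capture(name): name is "scene" or "top" or "wrist"; returns a dict with "frame" (384x512x3 uint8, red, green, blue), "fx", "fy", "cx", "cy" (pixels), "k1" (the pictures are not rectified: a ray, as slopes to the right and down, at radius r is drawn at 1 + k1 r^2 times it, then the intrinsics apply), "R" (3x3) and "t" (3): a world point X has camera coordinates R X + t. Camera axes: x right, y down, z forward; pixel columns grow to the right and rows downward; lengths in m; the calibration is good to about 2 mm. A picture is of the moment at which its call begins. There is no depth.
- bot.hand_in(): hands the job in, once; it reports no verdict.
The state is a dict: "time_s": time; "joint_pos": joint angles; "joint_velocities": joint speeds; "joint_torque": joint torques, N m; "tcp_pos": TCP position; "ee_rot": TCP orientation; "force": force on the tool from outside, world axes, zero at the start; "wrist_torque": the same for the moment, N m; "opening": opening from 0.0 (shut) to 1.0 (fully open).
Only numpy, scipy, OpenCV 4.12 (cv2) and the standard library are available. Lean on these libraries where they do the work, as an engineer would, in place of code of your own. Each camera call takes 0.05 s, during which the arm holds its last target.

### The job

Put the two wooden heel blocks away in the lower bin (the one held to the bench by steel brackets): the large one in the compartment at its lip end, the small one in the other compartment, both standing flat as they stand now. Then set the loose bin on top of it, lip over the opposite end so that it stacks on the ledges instead of nesting, and after that stand the low round tin in the loose bin's own lip-end compartment. Leave the hammer, the glue jar and the roll of tape where they are.

Things in the scene. Friction and masses are not known exactly. Their poses are not given: they have to be found in the camera images.
- lower_bin: Lower bin, fixed by a steel bracket at each long side: cream open bin, rim 190 (own x) by 156 mm, underside 168 by 134, 60 high, walls and floor 4 mm. Lip 70 mm wide juts 15 mm from its +x rim. A 10 mm divider at x=0, 36 mm high, makes two compartments centred at x=+-43 mm, 75 mm long; 96 mm clear across between side pillars. Ledges 5 mm under the rim. Origin: centre of underside, z up.
- upper_bin: Loose bin, 0.26 kg, same pattern and frame as the lower bin, lip at its +x end. Grip: pinch the divider's middle from above, closing along own x. Set on the lower bin with x axes opposed, it rests on the ledges, underside 55 mm above the lower's (6 mm play each way); same way round it drops in and nests, 36-44 mm up. Origin: centre of underside, z up.
- upper_lip (a point): Middle of the loose bin's lip, on its top: 102.5 mm from the bin's origin along its own x, 59 mm up. Axes as the bin's.
- large_heel: Large shoe heel block of wood with a dark rubber sole layer, D-shaped from above: 56 mm long (own x), 50 mm wide (own y), 40 mm high; flat face at +x, round at -x; the sides are flat and parallel from x = -3 to +28 mm, grip them there. Origin: centre of its underside; z up. About 90 g.
- small_heel: Small shoe heel block, the same form: 42 mm long (own x), 36 mm wide (own y), 28 mm high; flat sides from x = -3 to +21 mm. Origin: centre of its underside; z up. About 40 g.
- tin: Low round bare-metal polish tin, 50 mm diameter, 26 mm high, lid on. Origin: centre of its underside; z up. About 60 g.
- hammer: Bystander: hammer lying beyond the work, 270 mm long. Origin near its middle, on the bench.
- glue_jar: Bystander: amber glass jar with black cap, 64 mm diameter, 70 mm high. Origin: centre of its underside.
- tape: Bystander: cardboard-coloured roll of tape lying flat, 84 mm diameter with a 64 mm hole, 20 mm high. Origin: centre of its underside.
Things that resemble listed ones, but are neither listed nor needed, are in the scene too. Of the things like the tin, leave any that is pink or yellow; of the rest the larger one is meant.

How it is judged:
By the outcome, as a careful person would: the job done as asked, in the order asked, and still so for the second after the job is handed in, with the robot touching nothing.
It also fails if it takes over 112 s, if anything falls off the work surface, if the arm or the gripper's body presses on something with over 40 N, if the wrist force passes 120 N, or if a joint passes its speed limit or range.

## Working session

There is one attempt and no reset: what is moved stays moved. The work goes in short steps, Python scripts to look and compute and a tool call to move; the robot and the scene stay as the last step left them, time stands still between calls to the robot, and variables do not carry over. Pictures are saved under pics/ and viewed, and the job is handed in when it is done.

Besides the shell and the picture viewer there is one more tool, called after ">>>" in YAML: its name, and indented under it one key for each argument. jog_arm: Moves the arm, as the interface text tells. Its arguments: {"type":"object","properties":{"rows":{"type":"array","items":{"type":"object","properties":{"delta_rot":{"type":"array","items":{"type":"number"}},"linear":{"type":"array","items":{"type":"number"}},"claw":{"type":"number"}}}},"newtons":{"type":"number"}},"required":["rows"]}

```bash
mkdir -p pics; cat > h.py <<'E'
import numpy as np, cv2
from workcell import bot
def cap(name,fn=None):
    c=bot.capture(name)
    if fn: cv2.imwrite('pics/'+fn,cv2.cvtColor(c['frame'],cv2.COLOR_RGB2BGR))
    np.savez('pics/%s_last.npz'%name,**c)
    return c
def load(name): return dict(np.load('pics/%s_last.npz'%name))
def ray(c,u,v):
    x=np.array([(u-c['cx'])/c['fx'],(v-c['cy'])/c['fy']]); k=float(c['k1']); r=x.copy()
    for _ in range(20): r=x/(1+k*(r@r))
    d=c['R'].T@np.array([r[0],r[1],1]); o=-c['R'].T@c['t']; return o,d
def at(c,u,v,z):
    o,d=ray(c,u,v); return o+d*(z-o[2])/d[2]
def proj(c,X):
    p=c['R']@np.array(X)+c['t']; r=p[:2]/p[2]; r=r*(1+float(c['k1'])*(r@r))
    return np.array([c['fx']*r[0]+c['cx'],c['fy']*r[1]+c['cy']])
def crop(c,u0,v0,u1,v1,s,fn):
    im=cv2.cvtColor(c['frame'],cv2.COLOR_RGB2BGR)[v0:v1,u0:u1]
    im=cv2.resize(im,None,fx=s,fy=s,interpolation=cv2.INTER_CUBIC)
    for u in range((u0+19)//20*20,u1,20):
        cv2.line(im,((u-u0)*s,0),((u-u0)*s,6),(0,0,255),1); cv2.putText(im,str(u),((u-u0)*s,16),0,.35,(0,0,255))
    for v in range((v0+19)//20*20,v1,20):
        cv2.line(im,(0,(v-v0)*s),(6,(v-v0)*s),(0,0,255),1); cv2.putText(im,str(v),(8,(v-v0)*s+4),0,.35,(0,0,255))
    cv2.imwrite('pics/'+fn,im)
E
python3 - <<'E'
from h import *
for n in ['scene','top','wrist']:
    c=cap(n,n+'0.png'); print(n,c['fx'],c['cx'],c['cy'],c['k1'],-c['R'].T@c['t'],c['R'].round(3).tolist())
print(bot.get_obs())
E
```

```text
scene 353.7750320968091 256.80396771016905 190.80041391844452 -0.008808668276380632 [ 0.98844431 -0.38981012  0.61034609] [[0.707, 0.707, -0.003], [0.473, -0.477, -0.741], [-0.525, 0.522, -0.672]]
top 384.75924149726967 251.318835157449 191.54216970799044 -0.09818817799428002 [0.45688363 0.05215409 0.95091129] [[0.027, -0.999, 0.019], [-0.994, -0.028, -0.101], [0.102, -0.017, -0.995]]
wrist 346.03235190574225 251.62022399402255 190.88167490683318 -0.0014658619534076737 [0.06783135 0.65144346 0.37362334] [[0.228, 0.974, -0.002], [0.922, -0.215, 0.323], [0.314, -0.076, -0.946]]
{'time_s': 0.15, 'joint_pos': array([ 1.16590588e+00,  2.45684704e-01,  1.55876661e+00,  2.02597748e-05,
        1.33868068e+00, -1.74120134e-01]), 'joint_velocities': array([-6.61704592e-04, -1.32390562e-03, -3.64372099e-03,  8.15028764e-05,
       -7.54611277e-04, -5.10323699e-04]), 'joint_torque': array([ 1.32188801e-03, -4.29983246e+01, -3.26552474e+01, -9.23684161e-05,
        3.48408343e-03,  2.16079417e-05]), 'tcp_pos': array([0.1485141 , 0.63239205, 0.25239603]), 'ee_rot': array([-3.14008001e+00, -2.86088139e-04,  2.91081745e+00]), 'force': array([0.20668271, 0.25587464, 0.02814808]), 'wrist_torque': array([-0.0121578 , -0.02232316, -0.05271871]), 'opening': 1.0020320001358616}
```

View pics/top0.png

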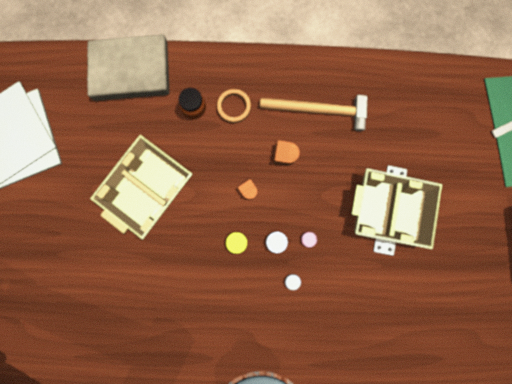

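View pics/scene0.png

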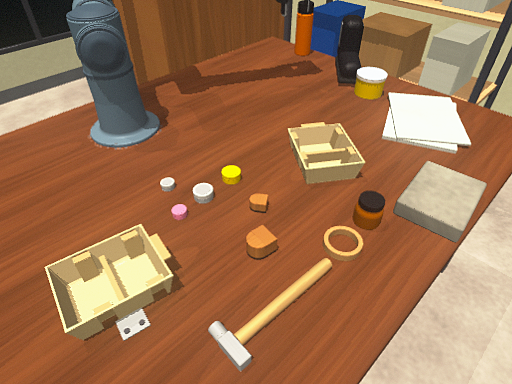

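View pics/wrist0.png

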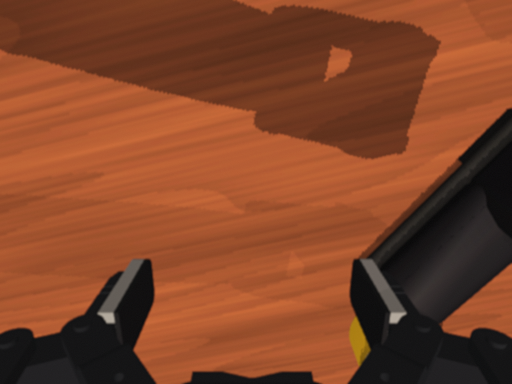

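```bash
python3 - <<'E'
from h import *
c=load('top')
crop(c,220,130,320,300,4,'t_mid.png'); crop(c,340,155,450,265,6,'t_low.png'); crop(c,80,125,200,245,6,'t_up.png')
E
```

```text
(no output)
```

View pics/t_mid.png

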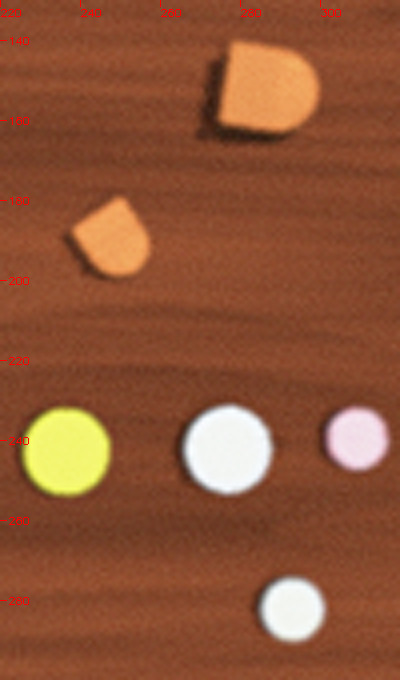

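View pics/t_low.png

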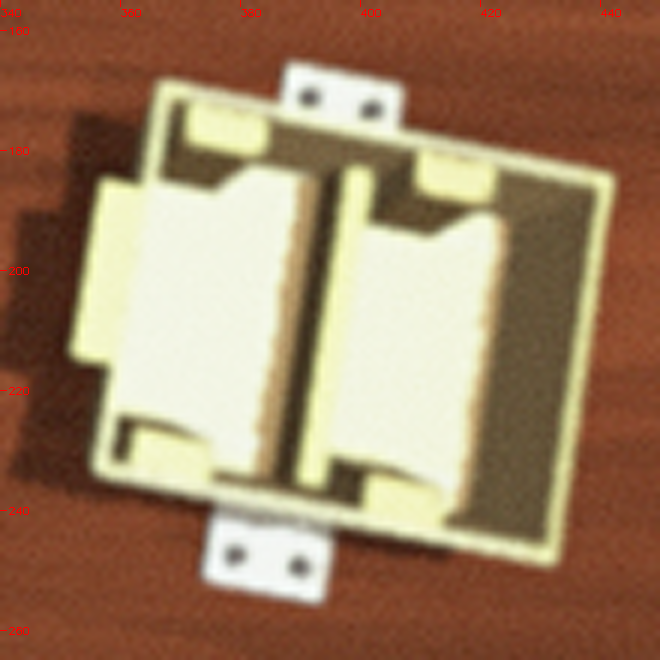

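View pics/t_up.png

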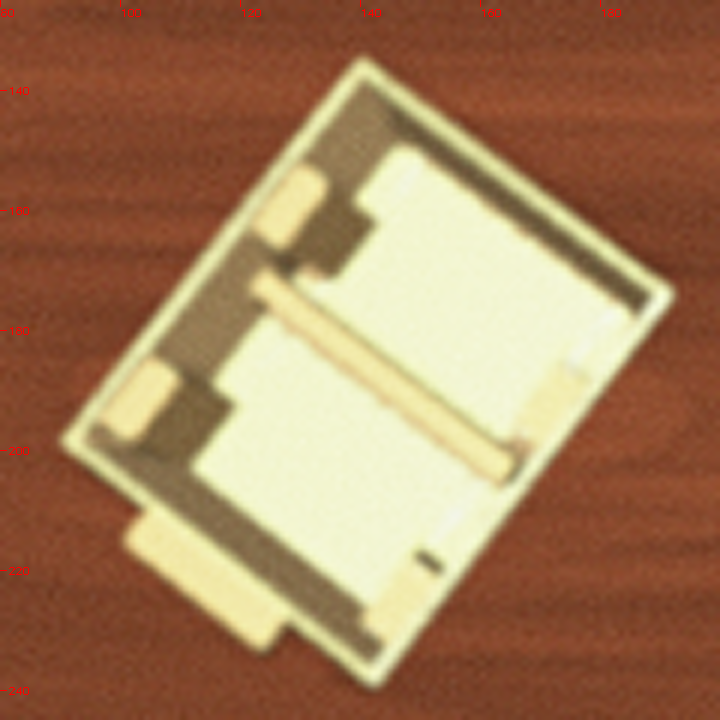

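```bash
cat > fit.py <<'E'
from h import *
from scipy.optimize import least_squares
def fitpose(obs,p0,zshift=0):
    # obs: list of (cam, local3, px)
    def f(p):
        r=[]
        for c,l,px in obs:
            C,S=np.cos(p[2]),np.sin(p[2])
            X=[p[0]+C*l[0]-S*l[1],p[1]+S*l[0]+C*l[1],l[2]+zshift]
            r+=list(proj(c,X)-px)
        return r
    s=least_squares(f,p0,loss='soft_l1'); return s.x,np.array(s.fun).reshape(-1,2).round(1)
E
python3 - <<'E'
from fit import *
c=load('top')
for n,px,z in [('tin',(277,242.3),.026),('lh',(287,151.5),.04),('sh',(248,189),.028),('yellow',(236.5,242.8),.026),('low',(399,209),.06),('up',(141,187),.06)]:
    print(n,at(c,*px,z).round(4))
def bin(pts,p0):
    L=[(.095,.078,.06),(-.095,.078,.06),(-.095,-.078,.06),(.095,-.078,.06)]
    return fitpose([(c,l,p) for l,p in zip(L,pts)],p0)
# lower: +x=left(world+y); own +y = world -x = image down
print('low',bin([(355.5,234.2),(432.8,249.2),(442.3,184.3),(366.3,168.7)],[.4,-.3,1.4]))
# upper: +x = lower-left ; own y = rotate 90ccw
print('up',bin([(142.5,239.7),(192.7,173.5),(140.5,134.5),(90,198.3)],[.4,.3,2.4]))
def heel(L,W,h,a,b,t,p0):
    return fitpose([(c,(L/2,W/2,h),a),(c,(L/2,-W/2,h),b),(c,(-L/2,0,h),t)],p0)
print('lh',heel(.056,.05,.04,(274.5,161),(277.5,140.5),(300,152.5),[.5,0,1.5]))
print('sh',heel(.042,.036,.028,(238,188),(250.5,179.2),(254.5,198.2),[.45,0,.6]))
E
```

```text
tin [ 0.4311 -0.0279  0.026 ]
lh [ 0.6496 -0.0465  0.04  ]
sh [0.5571 0.045  0.028 ]
yellow [0.4274 0.0689 0.026 ]
low [ 0.5164 -0.3137  0.06  ]
up [0.5512 0.2954 0.06  ]
low (array([ 0.51661879, -0.31583055,  1.40336126]), array([[ 0.3, -0.3],
       [-0.2, -0.5],
       [-0.5,  0.4],
       [ 0.3,  0.4]]))
up (array([0.55332084, 0.29505719, 2.52692854]), array([[-0.2, -0.7],
       [-0.4,  0.2],
       [ 0.1,  0.3],
       [ 0.8,  0.2]]))
lh (array([ 0.64915584, -0.04872697,  1.50050997]), array([[ 1. , -0.3],
       [-0.2, -0. ],
       [-0.6,  0.4]]))
sh (array([0.55280885, 0.04167204, 0.63996323]), array([[ 0.2, -0. ],
       [-0.1,  0.3],
       [-0.2, -0.3]]))
```

```bash
python3 - <<'E'
from h import *
c=load('scene')
crop(c,150,155,290,270,5,'s_mid.png'); crop(c,35,215,185,345,5,'s_low.png'); crop(c,280,115,370,190,8,'s_up.png')
E
```

```text
(no output)
```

View pics/s_mid.png

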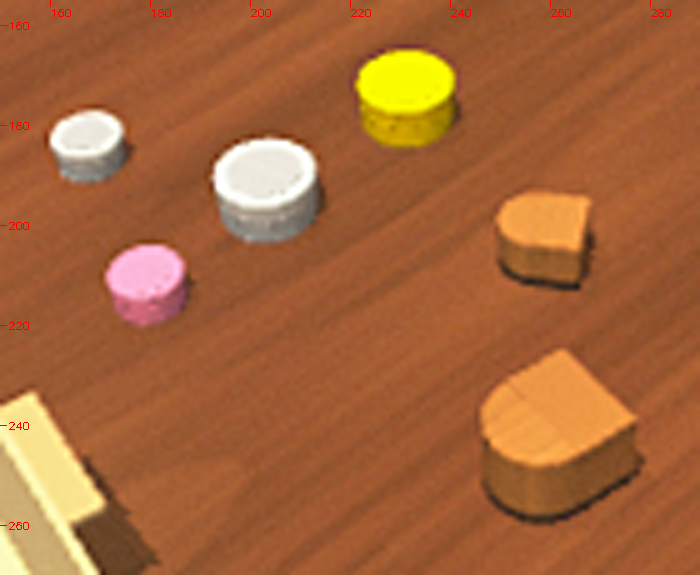

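View pics/s_low.png

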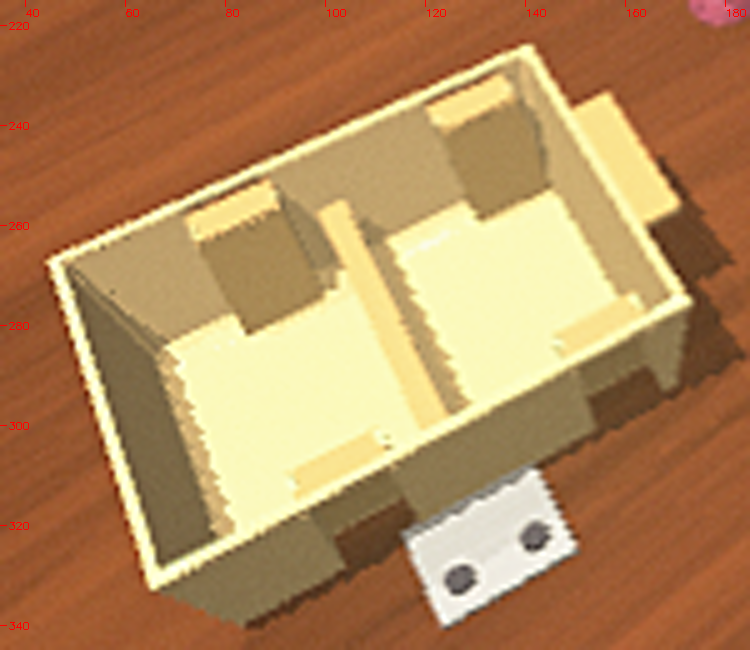

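View pics/s_up.png

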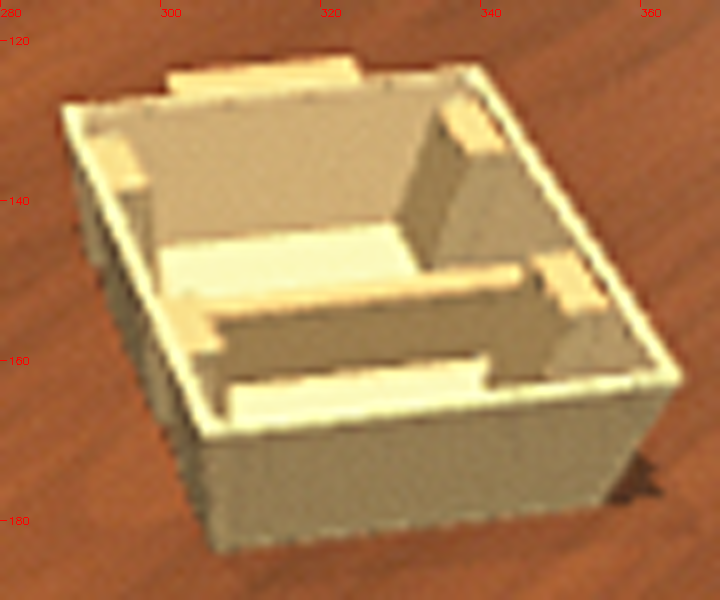

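```bash
python3 - <<'E'
from fit import *
c=load('top');s=load('scene')
L=[(.095,.078,.06),(-.095,.078,.06),(-.095,-.078,.06),(.095,-.078,.06)]
def bin(pt,ps,p0):
    a=[(c,l,p) for l,p in zip(L,pt)]; b=[(s,l,p) for l,p in zip(L,ps)]
    print('top',fitpose(a,p0)[0].round(4)); print('sc',*fitpose(b,p0)); print('both',*fitpose(a+b,p0))
bin([(355.5,234.2),(432.8,249.2),(442.3,184.3),(366.3,168.7)],[(141,224),(44.6,267.4),(65,332.6),(173,274.4)],[.5166,-.3158,1.403])
bin([(142.5,239.7),(192.7,173.5),(140.5,134.5),(90,198.3)],[(287.75,128.1),(305.6,169.6),(365.4,162.5),(339.75,123.25)],[.5533,.295,2.527])
def heel(L,W,h,a,b,t,sa,sb,sc,p0):
    A=[(c,(L/2,W/2,h),a),(c,(L/2,-W/2,h),b),(c,(-L/2,0,h),t)]
    B=[(s,(L/2,W/2,h),sa),(s,(L/2,-W/2,h),sb),(s,(L/2,-W/2,0),sc)]
    print('sc',*fitpose(B,p0)); print('both',*fitpose(A+B,p0))
heel(.056,.05,.04,(274.5,161),(277.5,140.5),(300,152.5),(262.4,224.6),(277.4,238.6),(278,248),[.649,-.0487,1.5])
heel(.042,.036,.028,(238,188),(250.5,179.2),(254.5,198.2),(268,194.6),(266.6,205),(266,212.6),[.5528,.0417,.64])
print(at(c,277,242.3,.026),at(s,203.2,189.6,.026))
E
```

```text
top [ 0.5166 -0.3158  1.4034]
sc [ 0.51874291 -0.31403485  1.40267582] [[-0.2 -0.3]
 [-0.1 -0.3]
 [ 0.3  0. ]
 [ 0.   0.5]]
both [ 0.51775507 -0.31455097  1.40388287] [[-0.2 -0.8]
 [-0.7 -1. ]
 [-1.  -0.1]
 [-0.3 -0.1]
 [-0.8 -0.4]
 [-0.6 -0.3]
 [-0.2 -0.1]
 [-0.5  0.3]]
top [0.5533 0.2951 2.5269]
sc [0.55543135 0.29788334 2.52696426] [[ 0.1  0.3]
 [ 0.1 -0.4]
 [-0.1  0. ]
 [-0.   0.1]]
both [0.55440464 0.29618461 2.52731547] [[-0.7 -1.2]
 [-0.9 -0.3]
 [-0.4 -0.2]
 [ 0.3 -0.2]
 [-0.6  0.4]
 [-0.6 -0.2]
 [-0.9  0.2]
 [-0.7  0.2]]
sc [ 0.65073386 -0.04486559  1.50174265] [[-0.1 -0.2]
 [ 0.7 -0.9]
 [-0.5  1.7]]
both [ 0.65000927 -0.04665731  1.49449257] [[ 0.1 -0.8]
 [-1.  -0.5]
 [-1.4  0.1]
 [-0.8  0. ]
 [-0.1 -0.5]
 [-1.3  2.1]]
sc [0.55598036 0.04537087 0.65518532] [[ 0.  -0.2]
 [-0.2 -0.3]
 [ 0.2  0.5]]
both [0.55453804 0.04306008 0.67553132] [[-0.4 -0.3]
 [-1.  -0.5]
 [-0.5 -1.2]
 [-1.2 -0.2]
 [-1.2 -0.2]
 [-0.7  0.5]]
[ 0.4311105  -0.02788433  0.026     ] [ 0.43457218 -0.02609862  0.026     ]
```

```bash
cat > go.py <<'E'
import sys
from h import *
# usage: go.py x y z yaw  -> delta in tool axes (mm) and turn
o=bot.get_obs(); p=o['tcp_pos']; r,pi,ps=o['ee_rot']
from scipy.spatial.transform import Rotation as Ro
R=Ro.from_euler('xyz',o['ee_rot']).as_matrix()
a=[float(v) for v in sys.argv[1:]]
if len(a)>3:
    # fixed-rotation deltas assume the tool has the target yaw and is upright
    T=Ro.from_euler('xyz',[np.pi,0,a[3]]).as_matrix()
    print('turn rv now',Ro.from_matrix(R.T@T).as_rotvec().round(4))
    print('lin mm after turn',(T.T@(np.array(a[:3])-p)*1000).round(1))
print('lin mm now',(R.T@(np.array(a[:3])-p)*1000).round(1))
print('t',round(o['time_s'],2),'p',p.round(4),'rot',o['ee_rot'].round(4),'op',round(o['opening'],3),'F',o['force'].round(1),'j',o['joint_pos'].round(2))
E
python3 go.py .6508 -.0347 .15 1.5
```

```text
turn rv now [-1.5000e-03  8.0000e-04  1.4108e+00]
lin mm after turn [-629.9  548.2  102.4]
lin mm now [-641.6 -534.4  103. ]
t 0.15 p [0.1485 0.6324 0.2524] rot [-3.1401e+00 -3.0000e-04  2.9108e+00] op 1.002 F [0.2 0.3 0. ] j [ 1.17  0.25  1.56  0.    1.34 -0.17]
```

>>> jog_arm:
  rows:
    - {"delta_rot": [0,0,0.14],"linear": [0,0,0],"claw": -1}
    - {"delta_rot": [0,0,0.14],"linear": [0,0,0],"claw": -1}
    - {"delta_rot": [0,0,0.14],"linear": [0,0,0],"claw": -1}
    - {"delta_rot": [0,0,0.14],"linear": [0,0,0],"claw": -1}
    - {"delta_rot": [0,0,0.14],"linear": [0,0,0],"claw": -1}
    - {"delta_rot": [0,0,0.14],"linear": [0,0,0],"claw": -1}
    - {"delta_rot": [0,0,0.14],"linear": [0,0,0],"claw": -1}
    - {"delta_rot": [0,0,0.14],"linear": [0,0,0],"claw": -1}
    - {"delta_rot": [0,0,0.14],"linear": [0,0,0],"claw": -1}
    - {"delta_rot": [0,0,0.14],"linear": [0,0,0],"claw": -1}

```text
time_s: 1.15
tcp_pos: [0.1476, 0.6301, 0.2473]
ee_rot: [-3.139, 0.01, 1.453]
force: [0.4, 0.0, 0.8]
opening: 1.001
```

```bash
python3 go.py .6508 -.0347 .15 1.5
```

```text
turn rv now [-0.0031  0.0098 -0.0466]
lin mm after turn [-627.6  549.    97.3]
lin mm now [-600.3  577.9  101.6]
t 1.15 p [0.1476 0.6301 0.2473] rot [-3.1387  0.0099  1.4534] op 1.001 F [0.4 0.  0.8] j [ 1.17  0.25  1.56 -0.    1.34  1.28]
```

>>> jog_arm:
  rows:
    - {"delta_rot": [0,0,-0.04],"linear": [-31,28,3],"claw": -1}
    - {"linear": [-31,28,3],"claw": -1}
    - {"linear": [-31,28,3],"claw": -1}
    - {"linear": [-31,28,3],"claw": -1}
    - {"linear": [-31,28,3],"claw": -1}
    - {"linear": [-31,28,3],"claw": -1}
    - {"linear": [-31,28,3],"claw": -1}
    - {"linear": [-31,28,3],"claw": -1}
    - {"linear": [-31,28,3],"claw": -1}
    - {"linear": [-31,28,3],"claw": -1}
    - {"linear": [-31,28,3],"claw": -1}
    - {"linear": [-31,28,3],"claw": -1}
    - {"linear": [-31,28,3],"claw": -1}
    - {"linear": [-31,28,3],"claw": -1}
    - {"linear": [-31,28,3],"claw": -1}
    - {"linear": [-31,28,3],"claw": -1}
    - {"linear": [-31,28,3],"claw": -1}
    - {"linear": [-31,28,3],"claw": -1}

```text
schema error: expected keys delta_rot, linear, claw
```

```bash
python3 go.py .6508 -.0347 .15 1.5
```

```text
turn rv now [-0.0031  0.0098 -0.0466]
lin mm after turn [-627.6  549.    97.3]
lin mm now [-600.3  577.9  101.6]
t 1.15 p [0.1476 0.6301 0.2473] rot [-3.1387  0.0099  1.4534] op 1.001 F [0.4 0.  0.8] j [ 1.17  0.25  1.56 -0.    1.34  1.28]
```

>>> jog_arm:
  rows:
    - {"delta_rot": [0,0.01,-0.04],"linear": [-31,28,3],"claw": -1}
    - {"delta_rot": [0,0,0],"linear": [-31,28,3],"claw": -1}
    - {"delta_rot": [0,0,0],"linear": [-31,28,3],"claw": -1}
    - {"delta_rot": [0,0,0],"linear": [-31,28,3],"claw": -1}
    - {"delta_rot": [0,0,0],"linear": [-31,28,3],"claw": -1}
    - {"delta_rot": [0,0,0],"linear": [-31,28,3],"claw": -1}
    - {"delta_rot": [0,0,0],"linear": [-31,28,3],"claw": -1}
    - {"delta_rot": [0,0,0],"linear": [-31,28,3],"claw": -1}
    - {"delta_rot": [0,0,0],"linear": [-31,28,3],"claw": -1}
    - {"delta_rot": [0,0,0],"linear": [-31,28,3],"claw": -1}
    - {"delta_rot": [0,0,0],"linear": [-31,28,3],"claw": -1}
    - {"delta_rot": [0,0,0],"linear": [-31,28,3],"claw": -1}
    - {"delta_rot": [0,0,0],"linear": [-31,28,3],"claw": -1}
    - {"delta_rot": [0,0,0],"linear": [-31,28,3],"claw": -1}
    - {"delta_rot": [0,0,0],"linear": [-31,28,3],"claw": -1}
    - {"delta_rot": [0,0,0],"linear": [-31,28,3],"claw": -1}
    - {"delta_rot": [0,0,0],"linear": [-31,28,3],"claw": -1}
    - {"delta_rot": [0,0,0],"linear": [-31,28,3],"claw": -1}

```text
time_s: 2.95
tcp_pos: [0.6172, 0.0127, 0.1852]
ee_rot: [-3.136, -0.001, 1.5]
force: [-0.1, 0.0, -1.3]
opening: 0.998
```

```bash
python3 go.py .6508 -.0347 .15 1.5
```

```text
turn rv now [-0.006  -0.0006 -0.0002]
lin mm after turn [-45.   36.8  35.2]
lin mm now [-45.  37.  35.]
t 2.95 p [0.6172 0.0127 0.1852] rot [-3.1356e+00 -6.0000e-04  1.4998e+00] op 0.998 F [-0.1  0.  -1.3] j [-0.16  0.24  1.69  0.    1.21 -0.09]
```

>>> jog_arm:
  rows:
    - {"delta_rot": [-0.003,0,0],"linear": [-23,18,12],"claw": -1}
    - {"delta_rot": [-0.003,0,0],"linear": [-22,18,12],"claw": -1}
    - {"delta_rot": [0,0,0],"linear": [0,0,8],"claw": -1}
    - {"delta_rot": [0,0,0],"linear": [0,0,0],"claw": -1}

```text
time_s: 3.35
tcp_pos: [0.6527, -0.0419, 0.1502]
ee_rot: [-3.141, -0.0, 1.493]
force: [0.4, 0.4, -0.4]
opening: 0.998
```

```bash
python3 go.py .6508 -.0347 .15 1.5; python3 -c "
from h import *
c=cap('wrist','w1.png')
print(-c['R'].T@c['t'])
for z in (0,.04):
  for x,y in [(.028,.025),(.028,-.025),(-.028,0),(-.003,.025),(-.003,-.025)]:
    C,S=np.cos(1.5),np.sin(1.5)
    print(z,x,y,proj(c,[.65+C*x-S*y,-.0467+S*x+C*y,z]).round(1))
"
```

```text
turn rv now [-0.0006 -0.0005 -0.0067]
lin mm after turn [ 7.  -2.4  0.2]
lin mm now [ 7.  -2.5  0.2]
t 3.35 p [ 0.6527 -0.0419  0.1502] rot [-3.1410e+00 -5.0000e-04  1.4933e+00] op 0.998 F [ 0.4  0.4 -0.4] j [-0.24  0.36  1.62  0.    1.17 -0.16]
[0.65966724 0.04101862 0.27154075]
0 0.028 0.025 [216.8 152.4]
0 0.028 -0.025 [279.4 152. ]
0 -0.028 0 [248.7 216.8]
0 -0.003 0.025 [218.3 189.2]
0 -0.003 -0.025 [278.7 188.8]
0.04 0.028 0.025 [211.2 165.1]
0.04 0.028 -0.025 [283.8 164.6]
0.04 -0.028 0 [248.3 238.1]
0.04 -0.003 0.025 [213.2 206.9]
0.04 -0.003 -0.025 [282.7 206.5]
```

View pics/w1.png

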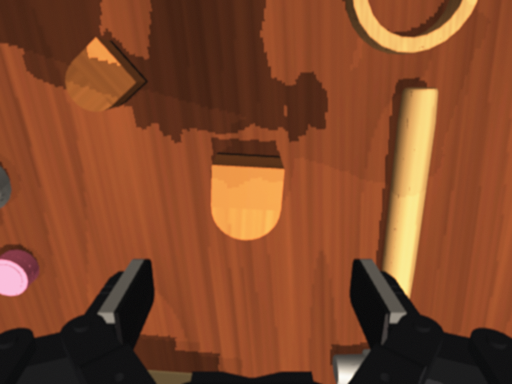

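>>> jog_arm:
  rows:
    - {"delta_rot": [0,0,0.03],"linear": [7,-2,0],"claw": -1}
    - {"delta_rot": [0,0,0],"linear": [0,0,30],"claw": -1}
    - {"delta_rot": [0,0,0],"linear": [0,0,30],"claw": -1}
    - {"delta_rot": [0,0,0],"linear": [0,0,25],"claw": -1}
    - {"delta_rot": [0,0,0],"linear": [0,0,15],"claw": -1}
    - {"delta_rot": [0,0,0],"linear": [0,0,5],"claw": -1}
    - {"delta_rot": [0,0,0],"linear": [0,0,0],"claw": -1}

```text
time_s: 4.1
tcp_pos: [0.6527, -0.0278, 0.0494]
ee_rot: [3.132, 0.0, 1.471]
force: [0.0, 0.2, 1.1]
opening: 0.995
```

```bash
python3 go.py .6513 -.0347 .024 1.46
```

```text
turn rv now [0.0092 0.0002 0.0107]
lin mm after turn [-7.  -0.6 25.4]
lin mm now [-7.  -1.  25.4]
t 4.1 p [ 0.6527 -0.0278  0.0494] rot [3.1324e+00 3.0000e-04 1.4707e+00] op 0.995 F [0.  0.2 1.1] j [-0.22  0.49  1.65  0.    0.99 -0.12]
```

>>> jog_arm:
  rows:
    - {"delta_rot": [0.009,0,0],"linear": [-5,-1,10],"claw": -1}
    - {"delta_rot": [0,0,0],"linear": [0,0,10],"claw": -1}
    - {"delta_rot": [0,0,0],"linear": [0,0,3],"claw": -1}
    - {"delta_rot": [0,0,0],"linear": [0,0,0],"claw": -1}

```text
time_s: 4.5
tcp_pos: [0.6536, -0.0335, 0.0283]
ee_rot: [3.136, 0.001, 1.471]
force: [-0.3, 0.2, -0.5]
opening: 1.002
```

```bash
python3 go.py .6513 -.0347 .024 1.46;python3 -c "
from h import *
c=cap('wrist','w2.png')"
```

```text
turn rv now [0.0054 0.001  0.0109]
lin mm after turn [-1.4 -2.1  4.3]
lin mm now [-1.4 -2.2  4.3]
t 4.5 p [ 0.6536 -0.0335  0.0283] rot [3.1362e+00 1.0000e-03 1.4709e+00] op 1.002 F [-0.3  0.2 -0.5] j [-0.22  0.53  1.64 -0.    0.97 -0.12]
```

View pics/w2.png

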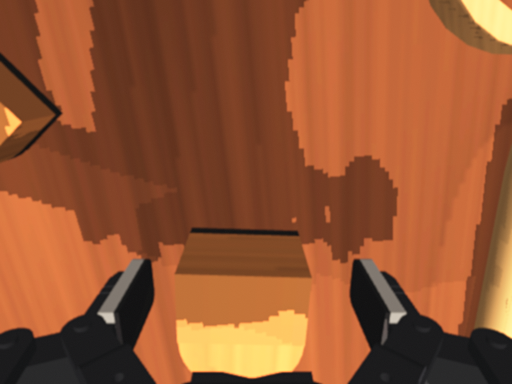

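>>> jog_arm:
  rows:
    - {"delta_rot": [0.005,0,0],"linear": [-1,-2,2],"claw": -1}
    - {"delta_rot": [0,0,0],"linear": [0,0,0],"claw": 0}
    - {"delta_rot": [0,0,0],"linear": [0,0,0],"claw": 1}
    - {"delta_rot": [0,0,0],"linear": [0,0,0],"claw": 1}
    - {"delta_rot": [0,0,0],"linear": [0,0,0],"claw": 1}
    - {"delta_rot": [0,0,0],"linear": [0,0,0],"claw": 1}
  newtons: 40

```text
time_s: 5.15
tcp_pos: [0.6524, -0.0346, 0.0279]
ee_rot: [3.139, 0.001, 1.471]
force: [0.5, 1.5, -1.1]
opening: 0.582
```

```bash
python3 go.py .6513 -.0347 .024 1.46;python3 -c "
from h import *
c=cap('wrist','w3.png')"
```

```text
turn rv now [0.0027 0.0013 0.0108]
lin mm after turn [-0.2 -1.1  3.9]
lin mm now [-0.2 -1.1  3.9]
t 5.15 p [ 0.6524 -0.0346  0.0279] rot [3.1389e+00 1.3000e-03 1.4708e+00] op 0.582 F [ 0.5  1.5 -1.1] j [-0.23  0.53  1.64 -0.    0.97 -0.13]
```

View pics/w3.png

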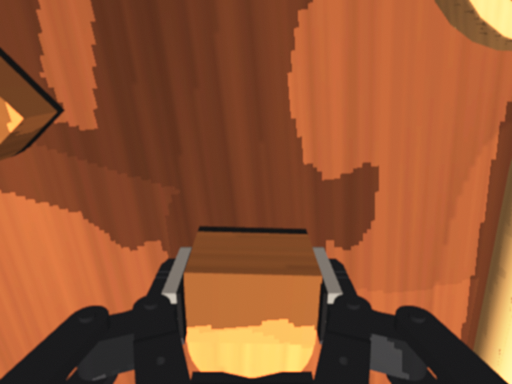

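>>> jog_arm:
  rows:
    - {"delta_rot": [0,0,0],"linear": [0,0,-20],"claw": 1}
    - {"delta_rot": [0,0,0],"linear": [0,0,-40],"claw": 1}
    - {"delta_rot": [0,0,0.02],"linear": [0,0,-40],"claw": 1}
    - {"delta_rot": [0,0,0.02],"linear": [0,0,-20],"claw": 1}
    - {"delta_rot": [0,0,0.02],"linear": [0,0,0],"claw": 1}
    - {"delta_rot": [0,0,0],"linear": [0,0,0],"claw": 1}

```text
time_s: 5.8
tcp_pos: [0.6497, -0.0339, 0.148]
ee_rot: [-3.137, 0.001, 1.408]
force: [-0.5, -0.1, -1.3]
opening: 0.58
```

```bash
python3 go.py .5268 -.2604 .14 1.404
```

```text
turn rv now [-0.0046  0.0006  0.0042]
lin mm after turn [-243.8  -83.6    8. ]
lin mm now [-243.4  -84.6    8.6]
t 5.8 p [ 0.6497 -0.0339  0.148 ] rot [-3.1370e+00  6.0000e-04  1.4082e+00] op 0.58 F [-0.5 -0.1 -1.3] j [-0.23  0.36  1.62 -0.    1.17 -0.06]
```

>>> jog_arm:
  rows:
    - {"delta_rot": [0,0,0],"linear": [-20,-7,0],"claw": 1}
    - {"delta_rot": [0,0,0],"linear": [-35,-12,0],"claw": 1}
    - {"delta_rot": [0,0,0],"linear": [-35,-12,0],"claw": 1}
    - {"delta_rot": [0,0,0],"linear": [-35,-12,0],"claw": 1}
    - {"delta_rot": [0,0,0],"linear": [-35,-12,0],"claw": 1}
    - {"delta_rot": [0,0,0],"linear": [-35,-12,0],"claw": 1}
    - {"delta_rot": [0,0,0],"linear": [-30,-10,0],"claw": 1}
    - {"delta_rot": [0,0,0],"linear": [-15,-5,0],"claw": 1}
    - {"delta_rot": [0,0,0],"linear": [0,0,0],"claw": 1}

```text
time_s: 6.7
tcp_pos: [0.5175, -0.2602, 0.1287]
ee_rot: [-3.11, -0.01, 1.413]
force: [0.5, 0.8, -0.8]
opening: 0.583
```

```bash
python3 go.py .5268 -.2604 .034 1.404;python3 -c "
from h import *
c=cap('wrist','w4.png')"
```

```text
turn rv now [-0.0313 -0.0095  0.0091]
lin mm after turn [ 1.4  9.2 94.7]
lin mm now [ 0.4 12.2 94.4]
t 6.7 p [ 0.5175 -0.2602  0.1287] rot [-3.1103 -0.0096  1.4129] op 0.583 F [ 0.5  0.8 -0.8] j [-0.66  0.24  1.8  -0.01  1.13 -0.5 ]
```

View pics/w4.png

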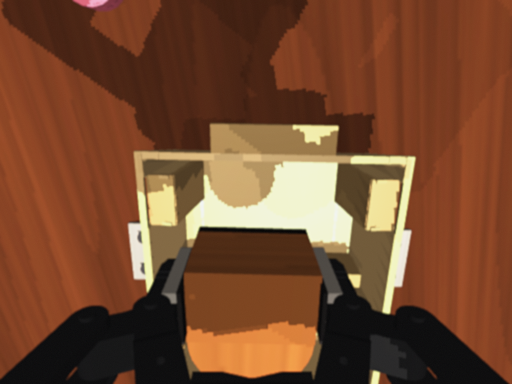

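>>> jog_arm:
  rows:
    - {"delta_rot": [-0.03,-0.01,0.009],"linear": [1,9,5],"claw": 1}
    - {"delta_rot": [0,0,0],"linear": [0,0,0],"claw": 1}
    - {"delta_rot": [0,0,0],"linear": [0,0,0],"claw": 1}

```text
time_s: 7.05
tcp_pos: [0.5265, -0.2562, 0.1201]
ee_rot: [-3.136, -0.003, 1.407]
force: [-0.5, 0.6, -1.2]
opening: 0.58
```

```bash
python3 go.py .5268 -.2604 .034 1.404;python3 -c "
from h import *
c=cap('wrist','w5.png'); crop(c,110,130,450,270,2,'w5c.png')
for l in [(.095,.078,.06),(.095,-.078,.06),(.11,.035,.06),(.11,-.035,.06)]:
    C,S=np.cos(1.404),np.sin(1.404); print(l,proj(c,[.5177+C*l[0]-S*l[1],-.3146+S*l[0]+C*l[1],l[2]]).round(1))
"
```

```text
turn rv now [-0.0059 -0.0032  0.0032]
lin mm after turn [-4.1  1.  86.1]
lin mm now [-4.4  1.5 86.1]
t 7.05 p [ 0.5265 -0.2562  0.1201] rot [-3.1357 -0.0032  1.4072] op 0.58 F [-0.5  0.6 -1.2] j [-0.65  0.26  1.81  0.    1.08 -0.48]
(0.095, 0.078, 0.06) [109.8 164.6]
(0.095, -0.078, 0.06) [398.2 166. ]
(0.11, 0.035, 0.06) [187.5 137.4]
(0.11, -0.035, 0.06) [320.3 138. ]
```

View pics/w5c.png

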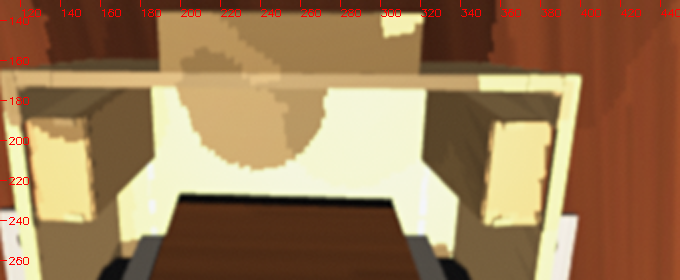

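>>> jog_arm:
  rows:
    - {"delta_rot": [-0.006,-0.003,0.003],"linear": [-4,1,15],"claw": 1}
    - {"delta_rot": [0,0,0],"linear": [0,0,20],"claw": 1}
    - {"delta_rot": [0,0,0],"linear": [0,0,20],"claw": 1}
    - {"delta_rot": [0,0,0],"linear": [0,0,10],"claw": 1}
    - {"delta_rot": [0,0,0],"linear": [0,0,0],"claw": 1}
    - {"delta_rot": [0,0,0],"linear": [0,0,0],"claw": 1}

```text
time_s: 7.7
tcp_pos: [0.5289, -0.2583, 0.055]
ee_rot: [3.14, 0.001, 1.409]
force: [-0.9, -0.5, -0.4]
opening: 0.585
```

```bash
python3 go.py .5268 -.2604 .034 1.404
```

```text
turn rv now [0.0016 0.0006 0.0054]
lin mm after turn [-2.4 -1.7 21. ]
lin mm now [-2.4 -1.8 21. ]
t 7.7 p [ 0.5289 -0.2583  0.055 ] rot [3.1400e+00 6.0000e-04 1.4093e+00] op 0.585 F [-0.9 -0.5 -0.4] j [-0.65  0.36  1.82  0.    0.96 -0.49]
```

Down and settle; then release gently (to about 62 mm).

>>> jog_arm:
  rows:
    - {"delta_rot": [0,0,0],"linear": [-2,-1,10],"claw": 1}
    - {"delta_rot": [0,0,0],"linear": [0,0,8],"claw": 1}
    - {"delta_rot": [0,0,0],"linear": [0,0,2],"claw": 1}
    - {"delta_rot": [0,0,0],"linear": [0,0,0],"claw": 1}

```text
time_s: 8.1
tcp_pos: [0.5289, -0.2612, 0.0358]
ee_rot: [3.136, 0.003, 1.41]
force: [-0.5, -0.6, 0.1]
opening: 0.583
```

```bash
python3 go.py .5268 -.2604 .032 1.404
```

```text
turn rv now [0.0051 0.0025 0.0057]
lin mm after turn [ 0.4 -2.2  3.8]
lin mm now [ 0.4 -2.2  3.8]
t 8.1 p [ 0.5289 -0.2612  0.0358] rot [3.1365e+00 2.5000e-03 1.4097e+00] op 0.583 F [-0.5 -0.6  0.1] j [-0.65  0.39  1.82  0.    0.92 -0.49]
```

>>> jog_arm:
  rows:
    - {"delta_rot": [0.003,0.002,0],"linear": [0,-1,3],"claw": 1}
    - {"delta_rot": [0,0,0],"linear": [0,0,1],"claw": 1}
    - {"delta_rot": [0,0,0],"linear": [0,0,0],"claw": 1}

```text
time_s: 8.4
tcp_pos: [0.5281, -0.2613, 0.0319]
ee_rot: [3.139, 0.001, 1.41]
force: [-0.3, -0.4, -0.2]
opening: 0.585
```

>>> jog_arm:
  rows:
    - {"delta_rot": [0,0,0],"linear": [0,0,0],"claw": -0.4}
    - {"delta_rot": [0,0,0],"linear": [0,0,0],"claw": -0.4}
    - {"delta_rot": [0,0,0],"linear": [0,0,0],"claw": -0.4}
    - {"delta_rot": [0,0,0],"linear": [0,0,-15],"claw": -0.4}
    - {"delta_rot": [0,0,0],"linear": [0,0,-30],"claw": -0.4}
    - {"delta_rot": [0,0,0],"linear": [0,0,-40],"claw": -0.4}
    - {"delta_rot": [0,0,0],"linear": [0,0,-30],"claw": -1}
    - {"delta_rot": [0,0,0],"linear": [0,0,0],"claw": -1}

```text
time_s: 9.2
tcp_pos: [0.5285, -0.2615, 0.1558]
ee_rot: [3.137, 0.002, 1.41]
force: [1.4, 0.2, -0.5]
opening: 0.996
```

```bash
python3 go.py .5617 .0486 .15 0.65;python3 -c "
from h import *
c=cap('wrist','w6.png')"
```

```text
turn rv now [0.0054 0.     0.7597]
lin mm after turn [ 214.1 -226.8    5.8]
lin mm now [311.5 -17.    5.1]
t 9.2 p [ 0.5285 -0.2615  0.1558] rot [3.1367e+00 2.0000e-03 1.4097e+00] op 0.996 F [ 1.4  0.2 -0.5] j [-0.65  0.21  1.79  0.    1.14 -0.49]
```

View pics/w6.png

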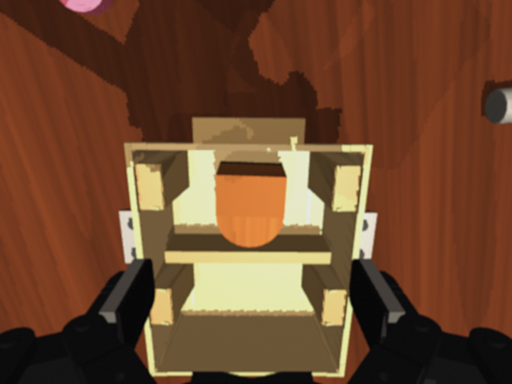

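>>> jog_arm:
  rows:
    - {"delta_rot": [0,0,0],"linear": [20,-1,0],"claw": -1}
    - {"delta_rot": [0,0,0],"linear": [36,-2,0],"claw": -1}
    - {"delta_rot": [0,0,0],"linear": [36,-2,0],"claw": -1}
    - {"delta_rot": [0,0,0],"linear": [36,-2,0],"claw": -1}
    - {"delta_rot": [0,0,0],"linear": [36,-2,0],"claw": -1}
    - {"delta_rot": [0,0,0],"linear": [36,-2,0],"claw": -1}
    - {"delta_rot": [0,0,0],"linear": [36,-2,0],"claw": -1}
    - {"delta_rot": [0,0,0],"linear": [36,-2,0],"claw": -1}
    - {"delta_rot": [0,0,0],"linear": [25,-1,0],"claw": -1}
    - {"delta_rot": [0,0,0.12],"linear": [0,0,0],"claw": -1}
    - {"delta_rot": [0,0,0.14],"linear": [0,0,0],"claw": -1}
    - {"delta_rot": [0,0,0.14],"linear": [0,0,0],"claw": -1}
    - {"delta_rot": [0,0,0.14],"linear": [0,0,0],"claw": -1}
    - {"delta_rot": [0,0,0.12],"linear": [0,0,0],"claw": -1}
    - {"delta_rot": [0,0,0.05],"linear": [0,0,0],"claw": -1}
    - {"delta_rot": [0,0,0],"linear": [0,0,0],"claw": -1}

```text
time_s: 10.85
tcp_pos: [0.5484, 0.0495, 0.1385]
ee_rot: [-3.121, 0.019, 0.67]
force: [-0.1, -0.2, -0.3]
opening: 1.001
```

```bash
python3 go.py .5617 .0486 .15 0.65;python3 -c "
from h import *
c=cap('wrist','w7.png')
C,S=np.cos(.65),np.sin(.65)
for l in [(.021,.018,.028),(.021,-.018,.028),(-.021,0,.028),(.021,-.018,0),(.021,.018,0)]:
    print(l,proj(c,[.5545+C*l[0]-S*l[1],.0432+S*l[0]+C*l[1],l[2]]).round(1))
"
```

```text
turn rv now [-0.0205  0.0187  0.02  ]
lin mm after turn [ 10.    8.7 -11.5]
lin mm now [  9.6   8.7 -11.9]
t 10.85 p [0.5484 0.0495 0.1385] rot [-3.1209  0.0185  0.6702] op 1.001 F [-0.1 -0.2 -0.3] j [-0.12  0.16  1.88  0.    1.13  0.78]
(0.021, 0.018, 0.028) [241.4 163.5]
(0.021, -0.018, 0.028) [293.8 164.8]
(-0.021, 0, 0.028) [265.5 219.8]
(0.021, -0.018, 0) [290.3 154.9]
(0.021, 0.018, 0) [243.2 153.7]
```

View pics/w7.png

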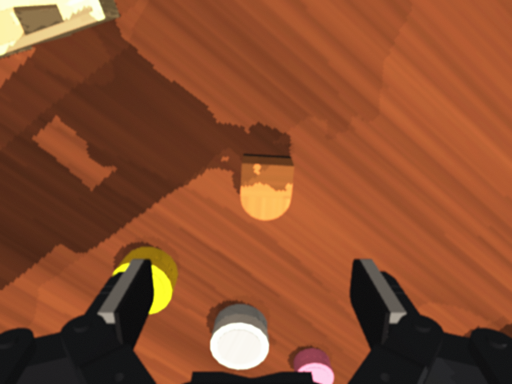

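>>> jog_arm:
  rows:
    - {"delta_rot": [-0.02,0.018,0.02],"linear": [8,7,5],"claw": -1}
    - {"delta_rot": [0,0,0],"linear": [0,0,25],"claw": -1}
    - {"delta_rot": [0,0,0],"linear": [0,0,25],"claw": -1}
    - {"delta_rot": [0,0,0],"linear": [0,0,20],"claw": -1}
    - {"delta_rot": [0,0,0],"linear": [0,0,5],"claw": -1}
    - {"delta_rot": [0,0,0],"linear": [0,0,0],"claw": -1}

```text
time_s: 11.5
tcp_pos: [0.5583, 0.049, 0.0545]
ee_rot: [-3.141, 0.001, 0.657]
force: [-0.2, 0.5, 0.3]
opening: 0.999
```

```bash
python3 go.py .5617 .0486 .024 0.65
```

```text
turn rv now [-0.0011  0.0015  0.0069]
lin mm after turn [ 2.5  2.3 30.5]
lin mm now [ 2.5  2.4 30.5]
t 11.5 p [0.5583 0.049  0.0545] rot [-3.1405e+00  1.5000e-03  6.5690e-01] op 0.999 F [-0.2  0.5  0.3] j [-0.11  0.31  1.89 -0.    0.95  0.8 ]
```

>>> jog_arm:
  rows:
    - {"delta_rot": [0,0,0],"linear": [2,2,10],"claw": -1}
    - {"delta_rot": [0,0,0],"linear": [0,0,12],"claw": -1}
    - {"delta_rot": [0,0,0],"linear": [0,0,5],"claw": -0.5}
    - {"delta_rot": [0,0,0],"linear": [0,0,0],"claw": 0}

```text
time_s: 11.9
tcp_pos: [0.563, 0.0484, 0.0277]
ee_rot: [3.14, -0.001, 0.658]
force: [-0.6, 0.3, -0.3]
opening: 0.688
```

```bash
python3 go.py .5617 .0486 .024 0.65;python3 -c "
from h import *
c=cap('wrist','w8.png')"
```

```text
turn rv now [ 0.0017 -0.0014  0.0078]
lin mm after turn [-0.9 -1.   3.7]
lin mm now [-0.9 -1.   3.7]
t 11.9 p [0.563  0.0484 0.0277] rot [ 3.1399e+00 -1.4000e-03  6.5780e-01] op 0.688 F [-0.6  0.3 -0.3] j [-0.11  0.36  1.88 -0.    0.9   0.8 ]
```

View pics/w8.png

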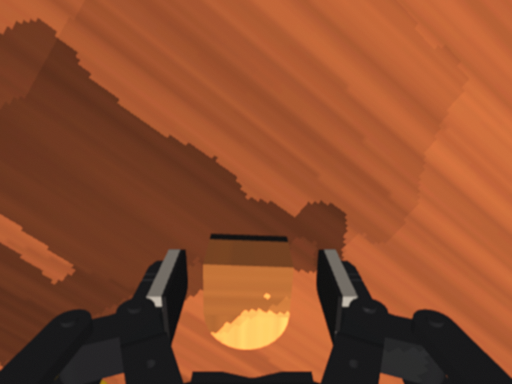

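Centred enough; small shift and close.

>>> jog_arm:
  rows:
    - {"delta_rot": [0,0,0],"linear": [-1,-1,3],"claw": 0.1}
    - {"delta_rot": [0,0,0],"linear": [0,-1,1],"claw": 1}
    - {"delta_rot": [0,0,0],"linear": [0,0,0],"claw": 1}
    - {"delta_rot": [0,0,0],"linear": [0,0,0],"claw": 1}
    - {"delta_rot": [0,0,0],"linear": [0,0,0],"claw": 1}
  newtons: 40

```text
time_s: 12.45
tcp_pos: [0.5622, 0.0493, 0.0253]
ee_rot: [3.137, -0.004, 0.658]
force: [0.5, -0.1, 0.0]
opening: 0.414
```

```bash
python3 go.py .5617 .0486 .024 0.65;python3 -c "
from h import *
c=cap('wrist','w9.png')"
```

```text
turn rv now [ 0.0042 -0.0038  0.008 ]
lin mm after turn [-0.8  0.3  1.3]
lin mm now [-0.8  0.2  1.3]
t 12.45 p [0.5622 0.0493 0.0253] rot [ 3.1374 -0.0038  0.658 ] op 0.414 F [ 0.5 -0.1  0. ] j [-0.11  0.37  1.88 -0.    0.89  0.8 ]
```

View pics/w9.png

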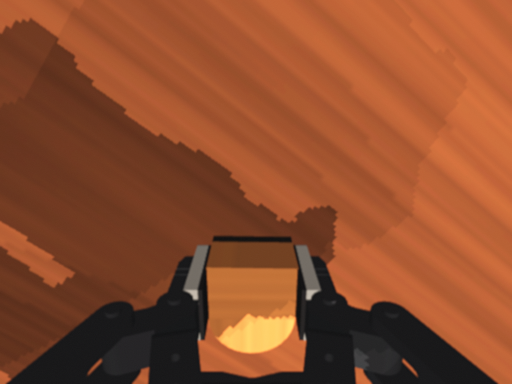

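>>> jog_arm:
  rows:
    - {"delta_rot": [0,0,0],"linear": [0,0,-20],"claw": 1}
    - {"delta_rot": [0,0,0],"linear": [0,0,-35],"claw": 1}
    - {"delta_rot": [0,0,-0.1],"linear": [0,0,-40],"claw": 1}
    - {"delta_rot": [0,0,-0.14],"linear": [0,0,-30],"claw": 1}
    - {"delta_rot": [0,0,-0.14],"linear": [0,0,0],"claw": 1}
    - {"delta_rot": [0,0,-0.14],"linear": [0,0,0],"claw": 1}
    - {"delta_rot": [0,0,-0.12],"linear": [0,0,0],"claw": 1}
    - {"delta_rot": [0,0,-0.05],"linear": [0,0,0],"claw": 1}
    - {"delta_rot": [0,0,0],"linear": [0,0,0],"claw": 1}

```text
time_s: 13.4
tcp_pos: [0.5603, 0.0497, 0.1548]
ee_rot: [3.138, -0.0, 1.377]
force: [-0.4, 0.2, -0.9]
opening: 0.411
```

```bash
python3 go.py .5122 -.3476 .14 1.404
```

```text
turn rv now [ 0.0039 -0.0004 -0.0274]
lin mm after turn [-399.8   18.5   14.8]
lin mm now [-399.1   29.4   14.8]
t 13.4 p [0.5603 0.0497 0.1548] rot [ 3.1377e+00 -4.0000e-04  1.3766e+00] op 0.411 F [-0.4  0.2 -0.9] j [-0.11  0.15  1.86  0.    1.13  0.08]
```

>>> jog_arm:
  rows:
    - {"delta_rot": [0,0,-0.027],"linear": [-20,1,0],"claw": 1}
    - {"delta_rot": [0,0,0],"linear": [-36,2,0],"claw": 1}
    - {"delta_rot": [0,0,0],"linear": [-36,2,0],"claw": 1}
    - {"delta_rot": [0,0,0],"linear": [-36,2,0],"claw": 1}
    - {"delta_rot": [0,0,0],"linear": [-36,2,0],"claw": 1}
    - {"delta_rot": [0,0,0],"linear": [-36,2,0],"claw": 1}
    - {"delta_rot": [0,0,0],"linear": [-36,2,0],"claw": 1}
    - {"delta_rot": [0,0,0],"linear": [-36,2,0],"claw": 1}
    - {"delta_rot": [0,0,0],"linear": [-36,2,0],"claw": 1}
    - {"delta_rot": [0,0,0],"linear": [-36,2,0],"claw": 1}
    - {"delta_rot": [0,0,0],"linear": [-25,1,0],"claw": 1}
    - {"delta_rot": [0,0,0],"linear": [0,0,0],"claw": 1}

```text
time_s: 14.6
tcp_pos: [0.5134, -0.3302, 0.1527]
ee_rot: [3.139, -0.001, 1.392]
force: [0.2, 0.1, -0.4]
opening: 0.413
```

```bash
python3 go.py .5122 -.3476 .03 1.404
```

```text
turn rv now [ 0.0026 -0.0013 -0.0125]
lin mm after turn [-17.3   1.7 122.7]
lin mm now [-17.5   1.6 122.7]
t 14.6 p [ 0.5134 -0.3302  0.1527] rot [ 3.1390e+00 -1.4000e-03  1.3915e+00] op 0.413 F [ 0.2  0.1 -0.4] j [-0.76  0.26  1.73  0.    1.15 -0.58]
```

>>> jog_arm:
  rows:
    - {"delta_rot": [0.002,0,-0.012],"linear": [-15,2,10],"claw": 1}
    - {"delta_rot": [0,0,0],"linear": [0,0,25],"claw": 1}
    - {"delta_rot": [0,0,0],"linear": [0,0,20],"claw": 1}
    - {"delta_rot": [0,0,0],"linear": [0,0,10],"claw": 1}
    - {"delta_rot": [0,0,0],"linear": [0,0,0],"claw": 1}
    - {"delta_rot": [0,0,0],"linear": [0,0,0],"claw": 1}

```text
time_s: 15.2
tcp_pos: [0.5135, -0.3433, 0.086]
ee_rot: [3.141, -0.003, 1.4]
force: [0.7, 0.9, 0.5]
opening: 0.413
```

```bash
python3 go.py .5122 -.3476 .03 1.404;python3 -c "
from h import *
c=cap('wrist','w10.png')"
```

```text
turn rv now [ 0.0008 -0.0028 -0.0043]
lin mm after turn [-4.4 -0.5 56. ]
lin mm now [-4.6 -0.6 56. ]
t 15.2 p [ 0.5135 -0.3433  0.086 ] rot [ 3.1408e+00 -2.8000e-03  1.3997e+00] op 0.413 F [0.7 0.9 0.5] j [-0.77  0.37  1.74  0.    1.04 -0.6 ]
```

View pics/w10.png

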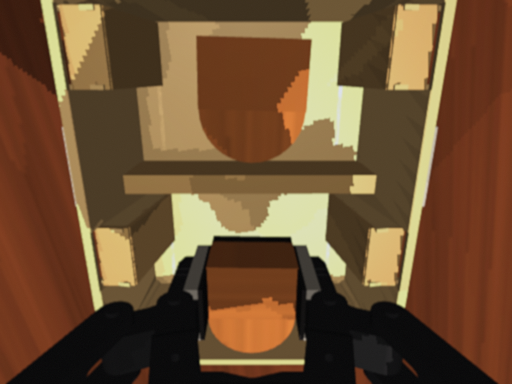

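>>> jog_arm:
  rows:
    - {"delta_rot": [0,0,0],"linear": [-3,0,15],"claw": 1}
    - {"delta_rot": [0,0,0],"linear": [0,0,18],"claw": 1}
    - {"delta_rot": [0,0,0],"linear": [0,0,12],"claw": 1}
    - {"delta_rot": [0,0,0],"linear": [0,0,4],"claw": 1}
    - {"delta_rot": [0,0,0],"linear": [0,0,0],"claw": 1}

```text
time_s: 15.75
tcp_pos: [0.5148, -0.3478, 0.0369]
ee_rot: [3.136, 0.001, 1.4]
force: [-0.2, -0.8, -0.7]
opening: 0.412
```

```bash
python3 go.py .5122 -.3476 .03 1.404
```

```text
turn rv now [ 0.0059  0.0008 -0.0039]
lin mm after turn [-0.3 -2.6  6.9]
lin mm now [-0.3 -2.7  6.9]
t 15.75 p [ 0.5148 -0.3478  0.0369] rot [3.1357e+00 8.0000e-04 1.4001e+00] op 0.412 F [-0.2 -0.8 -0.7] j [-0.78  0.45  1.73  0.    0.95 -0.61]
```

>>> jog_arm:
  rows:
    - {"delta_rot": [0.005,0,0],"linear": [0,-2,4],"claw": 1}
    - {"delta_rot": [0,0,0],"linear": [0,0,3],"claw": 1}
    - {"delta_rot": [0,0,0],"linear": [0,0,0],"claw": 1}

```text
time_s: 16.05
tcp_pos: [0.5133, -0.3481, 0.0305]
ee_rot: [3.139, 0.002, 1.4]
force: [-0.4, -0.5, 0.3]
opening: 0.412
```

```bash
python3 go.py .5122 -.3476 .03 1.404
```

```text
turn rv now [ 0.0021  0.0019 -0.0041]
lin mm after turn [ 0.3 -1.2  0.5]
lin mm now [ 0.3 -1.2  0.5]
t 16.05 p [ 0.5133 -0.3481  0.0305] rot [3.1395e+00 1.9000e-03 1.3999e+00] op 0.412 F [-0.4 -0.5  0.3] j [-0.78  0.46  1.73 -0.    0.94 -0.61]
```

>>> jog_arm:
  rows:
    - {"delta_rot": [0,0,0],"linear": [0,0,1],"claw": 1}
    - {"delta_rot": [0,0,0],"linear": [0,0,0],"claw": -0.2}
    - {"delta_rot": [0,0,0],"linear": [0,0,0],"claw": -0.2}
    - {"delta_rot": [0,0,0],"linear": [0,0,0],"claw": -0.2}
    - {"delta_rot": [0,0,0],"linear": [0,0,-15],"claw": -0.2}
    - {"delta_rot": [0,0,0],"linear": [0,0,-30],"claw": -0.2}
    - {"delta_rot": [0,0,0],"linear": [0,0,-40],"claw": -0.2}
    - {"delta_rot": [0,0,0],"linear": [0,0,-30],"claw": -0.2}
    - {"delta_rot": [0,0,0],"linear": [0,0,0],"claw": -0.2}

```text
time_s: 16.95
tcp_pos: [0.5138, -0.3483, 0.1536]
ee_rot: [3.137, 0.004, 1.4]
force: [0.7, 0.2, 0.4]
opening: 0.601
```

```bash
python3 go.py .5545 .2962 .15 .956;python3 -c "
from h import *
c=cap('wrist','w11.png')"
```

```text
turn rv now [0.0054 0.0026 0.4441]
lin mm after turn [ 550.  -338.5    3.6]
lin mm now [642.1 -69.4   0.9]
t 16.95 p [ 0.5138 -0.3483  0.1536] rot [3.1369 0.0037 1.4001] op 0.601 F [0.7 0.2 0.4] j [-0.78  0.28  1.71 -0.    1.15 -0.61]
```

View pics/w11.png

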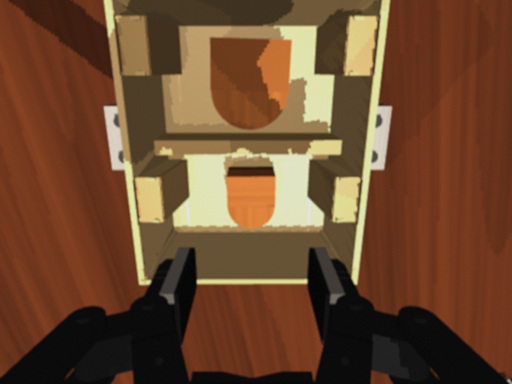

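>>> jog_arm:
  rows:
    - {"delta_rot": [0,0,0],"linear": [20,-2,0],"claw": -0.2}
    - {"delta_rot": [0,0,0],"linear": [38,-4,0],"claw": -0.2}
    - {"delta_rot": [0,0,0],"linear": [38,-4,0],"claw": -0.2}
    - {"delta_rot": [0,0,0],"linear": [38,-4,0],"claw": -0.2}
    - {"delta_rot": [0,0,0],"linear": [38,-4,0],"claw": -0.2}
    - {"delta_rot": [0,0,0],"linear": [38,-4,0],"claw": -0.2}
    - {"delta_rot": [0,0,0],"linear": [38,-4,0],"claw": -0.2}
    - {"delta_rot": [0,0,0],"linear": [38,-4,0],"claw": -0.2}
    - {"delta_rot": [0,0,0],"linear": [38,-4,0],"claw": -0.2}
    - {"delta_rot": [0,0,0],"linear": [38,-4,0],"claw": -0.2}
    - {"delta_rot": [0,0,0],"linear": [38,-4,0],"claw": -0.2}
    - {"delta_rot": [0,0,0],"linear": [38,-4,0],"claw": -0.2}
    - {"delta_rot": [0,0,0],"linear": [38,-4,0],"claw": -0.2}
    - {"delta_rot": [0,0,0],"linear": [38,-4,0],"claw": -0.2}
    - {"delta_rot": [0,0,0],"linear": [38,-4,0],"claw": -0.2}
    - {"delta_rot": [0,0,0],"linear": [38,-4,0],"claw": -0.2}
    - {"delta_rot": [0,0,0],"linear": [38,-4,0],"claw": -0.2}
    - {"delta_rot": [0,0,0],"linear": [0,0,0],"claw": -0.2}

```text
time_s: 18.8
tcp_pos: [0.5291, 0.3238, 0.1295]
ee_rot: [-3.097, 0.001, 1.404]
force: [-0.6, -0.5, 0.7]
opening: 0.601
```

```bash
python3 go.py .5545 .2962 .15 .956
```

```text
turn rv now [-0.0435  0.0108  0.4474]
lin mm after turn [ -7.9  36.7 -20.5]
lin mm now [-23.   28.7 -21.7]
t 18.8 p [0.5291 0.3238 0.1295] rot [-3.0971e+00  8.0000e-04  1.4035e+00] op 0.601 F [-0.6 -0.5  0.7] j [0.36 0.33 1.7  0.02 1.16 0.52]
```

>>> jog_arm:
  rows:
    - {"delta_rot": [-0.044,0,0.05],"linear": [-20,26,-20],"claw": -0.2}
    - {"delta_rot": [0,0,0.12],"linear": [0,0,-15],"claw": -0.2}
    - {"delta_rot": [0,0,0.12],"linear": [0,0,-10],"claw": -0.2}
    - {"delta_rot": [0,0,0.1],"linear": [0,0,-10],"claw": -0.2}
    - {"delta_rot": [0,0,0.04],"linear": [0,0,0],"claw": -0.2}
    - {"delta_rot": [0,0,0],"linear": [0,0,0],"claw": -0.2}

```text
time_s: 19.4
tcp_pos: [0.5422, 0.2996, 0.1746]
ee_rot: [-3.131, 0.019, 0.961]
force: [0.4, -0.5, -0.5]
opening: 0.597
```

```bash
python3 go.py .5545 .2962 .15 .956;python3 -c "
from h import *
c=cap('wrist','w12.png')
C,S=np.cos(2.527),np.sin(2.527)
for l in [(.095,.078,.06),(.095,-.078,.06),(-.095,.078,.06),(-.095,-.078,.06),(.005,.05,.036),(.005,-.05,.036),(-.005,.05,.036),(-.005,-.05,.036)]:
    print(l,proj(c,[.5545+C*l[0]-S*l[1],.2962+S*l[0]+C*l[1],l[2]]).round(1))
"
```

```text
turn rv now [-0.0109  0.0191  0.0047]
lin mm after turn [ 4.4 12.  24.6]
lin mm now [ 4.8 12.3 24.4]
t 19.4 p [0.5422 0.2996 0.1746] rot [-3.1307  0.019   0.9608] op 0.597 F [ 0.4 -0.5 -0.5] j [ 0.32  0.27  1.68 -0.    1.21  0.93]
(0.095, 0.078, 0.06) [147.9 277.6]
(0.095, -0.078, 0.06) [124.1  70. ]
(-0.095, 0.078, 0.06) [387.3 280. ]
(-0.095, -0.078, 0.06) [421.3  71.6]
(0.005, 0.05, 0.036) [261.  233.2]
(0.005, -0.05, 0.036) [262.9 110.7]
(-0.005, 0.05, 0.036) [273.1 233.3]
(-0.005, -0.05, 0.036) [276.6 110.7]
```

View pics/w12.png

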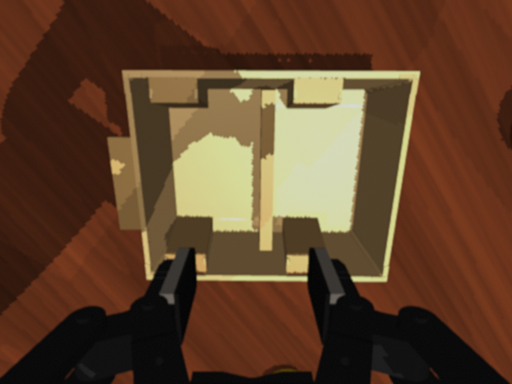

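>>> jog_arm:
  rows:
    - {"delta_rot": [-0.01,0.019,0.004],"linear": [4,10,10],"claw": -0.2}
    - {"delta_rot": [0,0,0],"linear": [0,0,25],"claw": -0.2}
    - {"delta_rot": [0,0,0],"linear": [0,0,25],"claw": -0.2}
    - {"delta_rot": [0,0,0],"linear": [0,0,15],"claw": -0.2}
    - {"delta_rot": [0,0,0],"linear": [0,0,0],"claw": -0.2}
    - {"delta_rot": [0,0,0],"linear": [0,0,0],"claw": -0.2}

```text
time_s: 20.05
tcp_pos: [0.5492, 0.2963, 0.094]
ee_rot: [-3.137, 0.004, 0.962]
force: [0.9, -0.0, 0.4]
opening: 0.596
```

```bash
python3 go.py .5545 .2962 .036 .956
```

```text
turn rv now [-0.0042  0.0042  0.0061]
lin mm after turn [ 2.9  4.4 58. ]
lin mm now [ 3.2  4.7 57.9]
t 20.05 p [0.5492 0.2963 0.094 ] rot [-3.1374  0.0042  0.9621] op 0.596 F [ 0.9 -0.   0.4] j [0.31 0.37 1.71 0.   1.06 0.92]
```

>>> jog_arm:
  rows:
    - {"delta_rot": [-0.004,0.004,0.006],"linear": [3,4,12],"claw": -0.2}
    - {"delta_rot": [0,0,0],"linear": [0,0,18],"claw": -0.2}
    - {"delta_rot": [0,0,0],"linear": [0,0,14],"claw": -0.2}
    - {"delta_rot": [0,0,0],"linear": [0,0,5],"claw": -0.2}
    - {"delta_rot": [0,0,0],"linear": [0,0,0],"claw": -0.2}

```text
time_s: 20.55
tcp_pos: [0.5578, 0.2976, 0.0458]
ee_rot: [3.137, -0.006, 0.956]
force: [-0.3, -0.1, -0.1]
opening: 0.6
```

```bash
python3 go.py .5545 .2962 .036 .956;python3 -c "
from h import *
c=cap('wrist','w13.png')"
```

```text
turn rv now [ 0.005  -0.0063 -0.0001]
lin mm after turn [-3.  -1.9  9.8]
lin mm now [-3.1 -1.9  9.7]
t 20.55 p [0.5578 0.2976 0.0458] rot [ 3.1366 -0.0063  0.9559] op 0.6 F [-0.3 -0.1 -0.1] j [ 0.31  0.46  1.71 -0.    0.97  0.93]
```

View pics/w13.png

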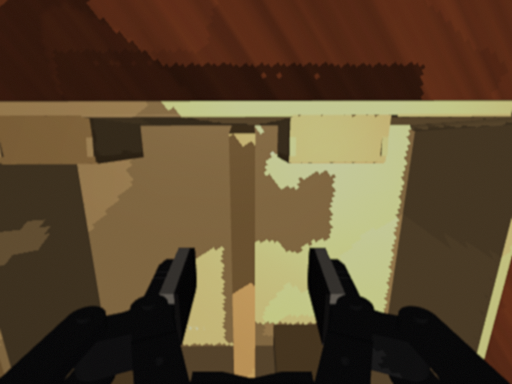

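>>> jog_arm:
  rows:
    - {"delta_rot": [0.005,-0.006,0],"linear": [-2,-2,7],"claw": -0.2}
    - {"delta_rot": [0,0,0],"linear": [0,0,2],"claw": 0.2}
    - {"delta_rot": [0,0,0],"linear": [0,0,0],"claw": 0.5}
    - {"delta_rot": [0,0,0],"linear": [0,0,0],"claw": 0.6}
    - {"delta_rot": [0,0,0],"linear": [0,0,0],"claw": 0.6}
  newtons: 60

```text
time_s: 21.1
tcp_pos: [0.5564, 0.2977, 0.0386]
ee_rot: [3.139, -0.003, 0.956]
force: [1.0, 0.7, 0.7]
opening: 0.2
```

```bash
python3 go.py .5545 .2962 .036 .956;python3 -c "
from h import *
c=cap('wrist','w14.png')"
```

```text
turn rv now [ 0.0022 -0.0033 -0.    ]
lin mm after turn [-2.3 -0.7  2.6]
lin mm now [-2.3 -0.7  2.6]
t 21.1 p [0.5564 0.2977 0.0386] rot [ 3.1394 -0.0033  0.956 ] op 0.2 F [1.  0.7 0.7] j [0.31 0.47 1.71 0.   0.96 0.93]
```

View pics/w14.png

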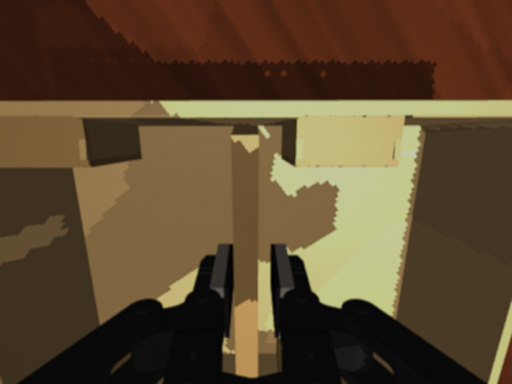

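>>> jog_arm:
  rows:
    - {"delta_rot": [0,-0.003,0],"linear": [-2,-2,2],"claw": 0.6}
    - {"delta_rot": [0,0,0],"linear": [0,0,0],"claw": 1}
    - {"delta_rot": [0,0,0],"linear": [0,0,0],"claw": 1}
    - {"delta_rot": [0,0,0],"linear": [0,0,0],"claw": 1}
    - {"delta_rot": [0,0,0],"linear": [0,0,0],"claw": 1}
  newtons: 70

```text
time_s: 21.65
tcp_pos: [0.5535, 0.2972, 0.0368]
ee_rot: [3.139, -0.0, 0.956]
force: [-0.0, -0.4, -1.0]
opening: 0.1
```

```bash
python3 go.py .5545 .2962 .036 .956;python3 -c "
from h import *
c=cap('wrist','w15.png')"
```

```text
turn rv now [ 0.0023 -0.0003 -0.    ]
lin mm after turn [-0.2  1.4  0.8]
lin mm now [-0.2  1.4  0.8]
t 21.65 p [0.5535 0.2972 0.0368] rot [ 3.1392e+00 -3.0000e-04  9.5600e-01] op 0.1 F [-0.  -0.4 -1. ] j [ 0.31  0.47  1.71 -0.    0.96  0.93]
```

View pics/w15.png

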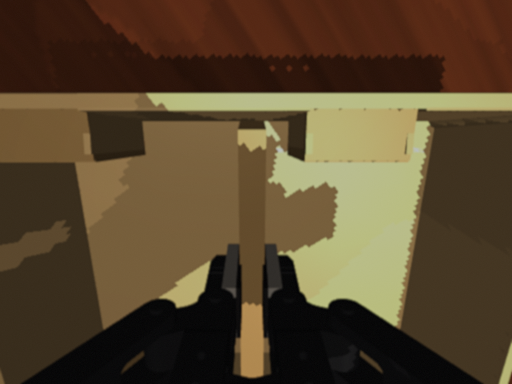

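>>> jog_arm:
  rows:
    - {"delta_rot": [0,0,0],"linear": [0,0,-10],"claw": 1}
    - {"delta_rot": [0,0,0],"linear": [0,0,-20],"claw": 1}
    - {"delta_rot": [0,0,0],"linear": [0,0,-30],"claw": 1}
    - {"delta_rot": [0,0,0],"linear": [0,0,-35],"claw": 1}
    - {"delta_rot": [0,0,0],"linear": [0,0,-35],"claw": 1}
    - {"delta_rot": [0,0,0],"linear": [0,0,-20],"claw": 1}
    - {"delta_rot": [0,0,0],"linear": [0,0,0],"claw": 1}
    - {"delta_rot": [0,0,0],"linear": [0,0,0],"claw": 1}

```text
time_s: 22.5
tcp_pos: [0.55, 0.2963, 0.1908]
ee_rot: [-3.139, 0.007, 0.956]
force: [-0.3, 0.2, -2.5]
opening: 0.098
```

```bash
python3 go.py .5177 -.3146 .2 2.974;python3 -c "
from h import *
c=cap('wrist','w16.png'); crop(c,0,60,512,300,1,'x.png')
c=cap('scene','s16.png')"
```

```text
turn rv now [-8.2000e-03  1.5000e-03 -2.0179e+00]
lin mm after turn [ -70.1 -607.7   -9.2]
lin mm now [-517.8  325.9   -6.7]
t 22.5 p [0.55   0.2963 0.1908] rot [-3.139   0.0065  0.9561] op 0.098 F [-0.3  0.2 -2.5] j [ 0.31  0.25  1.67 -0.    1.23  0.93]
```

View pics/w16.png

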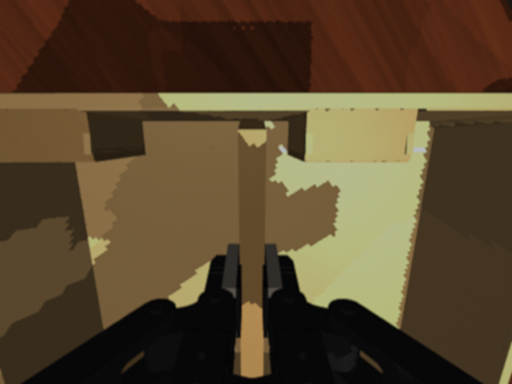

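View pics/s16.png

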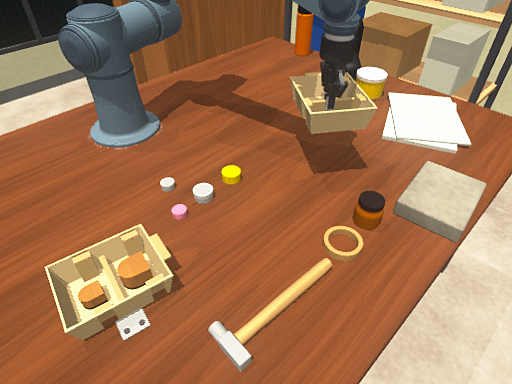

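```bash
python3 -c "
from h import *
c=load('wrist'); o=bot.get_obs(); from scipy.spatial.transform import Rotation as Ro
R=Ro.from_euler('xyz',o['ee_rot']).as_matrix();p=o['tcp_pos']
z=.0368
for d in (-.003,0,.003):
  print(d,proj(c,p+R@[.078+d,0,z-.06]),proj(c,p+R@[.05+d,0.0,z-.036]))
"
```

```text
-0.003 [249.72570265 105.21146079] [250.1167383  176.97948058]
0 [249.71033936  94.0651936 ] [250.10815304 169.15730246]
0.003 [249.69466813  82.69146673] [250.09943849 161.2152411 ]
```

>>> jog_arm:
  rows:
    - {"delta_rot": [0,0,-0.08],"linear": [0,0,0],"claw": 1}
    - {"delta_rot": [0,0,-0.13],"linear": [0,0,0],"claw": 1}
    - {"delta_rot": [0,0,-0.13],"linear": [0,0,0],"claw": 1}
    - {"delta_rot": [0,0,-0.13],"linear": [0,0,0],"claw": 1}
    - {"delta_rot": [0,0,-0.13],"linear": [0,0,0],"claw": 1}
    - {"delta_rot": [0,0,-0.13],"linear": [0,0,0],"claw": 1}
    - {"delta_rot": [0,0,-0.13],"linear": [0,0,0],"claw": 1}
    - {"delta_rot": [0,0,-0.13],"linear": [0,0,0],"claw": 1}
    - {"delta_rot": [0,0,-0.13],"linear": [0,0,0],"claw": 1}
    - {"delta_rot": [0,0,-0.13],"linear": [0,0,0],"claw": 1}
    - {"delta_rot": [0,0,-0.13],"linear": [0,0,0],"claw": 1}
    - {"delta_rot": [0,0,-0.13],"linear": [0,0,0],"claw": 1}
    - {"delta_rot": [0,0,-0.13],"linear": [0,0,0],"claw": 1}
    - {"delta_rot": [0,0,-0.13],"linear": [0,0,0],"claw": 1}
    - {"delta_rot": [0,0,-0.13],"linear": [0,0,0],"claw": 1}
    - {"delta_rot": [0,0,-0.07],"linear": [0,0,0],"claw": 1}
    - {"delta_rot": [0,0,0],"linear": [0,0,0],"claw": 1}

```text
time_s: 24.3
tcp_pos: [0.5316, 0.2897, 0.1508]
ee_rot: [-3.109, -0.064, 3.007]
force: [-0.9, 0.0, -2.8]
opening: 0.102
```

```bash
python3 go.py .5177 -.3146 .2 2.974
```

```text
turn rv now [-0.034  -0.0639  0.0343]
lin mm after turn [ -87.1 -598.1  -49.2]
lin mm now [ -63.9 -602.1  -33.6]
t 24.3 p [0.5316 0.2897 0.1508] rot [-3.1087 -0.0645  3.0073] op 0.102 F [-0.9  0.  -2.8] j [ 0.31  0.29  1.7  -0.    1.22 -1.12]
```

>>> jog_arm:
  rows:
    - {"delta_rot": [-0.034,-0.064,0.034],"linear": [0,0,-30],"claw": 1}
    - {"delta_rot": [0,0,0],"linear": [0,0,-20],"claw": 1}
    - {"delta_rot": [0,0,0],"linear": [0,0,0],"claw": 1}

```text
time_s: 24.6
tcp_pos: [0.5311, 0.2894, 0.1955]
ee_rot: [-3.138, -0.008, 2.968]
force: [-0.0, 0.6, -2.5]
opening: 0.102
```

```bash
python3 go.py .5177 -.3146 .2 2.974
```

```text
turn rv now [-0.004  -0.0077 -0.0064]
lin mm after turn [ -87.6 -597.8   -4.5]
lin mm now [ -91.3 -597.2   -2.8]
t 24.6 p [0.5311 0.2894 0.1955] rot [-3.1376 -0.0077  2.9676] op 0.102 F [-0.   0.6 -2.5] j [ 0.31  0.2   1.72  0.    1.23 -1.09]
```

>>> jog_arm:
  rows:
    - {"delta_rot": [-0.004,-0.007,-0.006],"linear": [-3,-20,-1],"claw": 1}
    - {"delta_rot": [0,0,0],"linear": [-5,-35,-1],"claw": 1}
    - {"delta_rot": [0,0,0],"linear": [-5,-35,-1],"claw": 1}
    - {"delta_rot": [0,0,0],"linear": [-5,-35,-1],"claw": 1}
    - {"delta_rot": [0,0,0],"linear": [-5,-35,-1],"claw": 1}
    - {"delta_rot": [0,0,0],"linear": [-5,-35,-1],"claw": 1}
    - {"delta_rot": [0,0,0],"linear": [-5,-35,-1],"claw": 1}
    - {"delta_rot": [0,0,0],"linear": [-5,-35,-1],"claw": 1}
    - {"delta_rot": [0,0,0],"linear": [-5,-35,-1],"claw": 1}
    - {"delta_rot": [0,0,0],"linear": [-5,-35,-1],"claw": 1}
    - {"delta_rot": [0,0,0],"linear": [-5,-35,-1],"claw": 1}
    - {"delta_rot": [0,0,0],"linear": [-5,-35,-1],"claw": 1}
    - {"delta_rot": [0,0,0],"linear": [-5,-35,-1],"claw": 1}
    - {"delta_rot": [0,0,0],"linear": [-5,-35,-1],"claw": 1}
    - {"delta_rot": [0,0,0],"linear": [-5,-35,-1],"claw": 1}
    - {"delta_rot": [0,0,0],"linear": [-5,-35,-1],"claw": 1}
    - {"delta_rot": [0,0,0],"linear": [-5,-30,-1],"claw": 1}
    - {"delta_rot": [0,0,0],"linear": [-2,-15,0],"claw": 1}
    - {"delta_rot": [0,0,0],"linear": [0,0,0],"claw": 1}

```text
time_s: 26.5
tcp_pos: [0.4969, -0.3258, 0.1773]
ee_rot: [3.134, -0.044, 2.954]
force: [0.4, 0.6, -3.3]
opening: 0.099
```

```bash
python3 go.py .5177 -.3146 .15 2.974
```

```text
turn rv now [ 0.008  -0.0441 -0.0198]
lin mm after turn [-18.7  14.5  27.3]
lin mm now [-19.6  14.6  26.5]
t 26.5 p [ 0.4969 -0.3258  0.1773] rot [ 3.1341 -0.0442  2.9543] op 0.099 F [ 0.4  0.6 -3.3] j [-0.76  0.22  1.74 -0.02  1.23 -2.14]
```

>>> jog_arm:
  rows:
    - {"delta_rot": [0.008,-0.044,-0.02],"linear": [-16,13,0],"claw": 1}
    - {"delta_rot": [0,0,0],"linear": [0,0,20],"claw": 1}
    - {"delta_rot": [0,0,0],"linear": [0,0,15],"claw": 1}
    - {"delta_rot": [0,0,0],"linear": [0,0,0],"claw": 1}
    - {"delta_rot": [0,0,0],"linear": [0,0,0],"claw": 1}

```text
time_s: 27.0
tcp_pos: [0.5147, -0.31, 0.1363]
ee_rot: [3.136, -0.005, 2.975]
force: [-0.8, -1.3, -1.4]
opening: 0.102
```

```bash
python3 go.py .5177 -.3146 .12 2.974
```

```text
turn rv now [ 0.0058 -0.0046  0.0014]
lin mm after turn [-3.8 -4.  16.3]
lin mm now [-3.8 -4.1 16.3]
t 27.0 p [ 0.5147 -0.31    0.1363] rot [ 3.1358 -0.0046  2.9754] op 0.102 F [-0.8 -1.3 -1.4] j [-0.73  0.27  1.76  0.    1.12 -2.14]
```

>>> jog_arm:
  rows:
    - {"delta_rot": [0.005,-0.004,0.001],"linear": [-3,-3,6],"claw": 1}
    - {"delta_rot": [0,0,0],"linear": [0,0,3],"claw": 1}
    - {"delta_rot": [0,0,0],"linear": [0,0,0],"claw": 1}

```text
time_s: 27.3
tcp_pos: [0.5179, -0.3137, 0.1278]
ee_rot: [-3.141, 0.001, 2.974]
force: [-0.5, 0.5, -2.3]
opening: 0.095
```

```bash
python3 go.py .5177 -.3146 .092 2.974; python3 -c "
from h import *
c=cap('scene'); crop(c,20,160,220,350,4,'s17.png')
c=cap('top'); crop(c,330,140,460,270,5,'t17.png')"
```

```text
turn rv now [-0.0005  0.0012  0.0005]
lin mm after turn [ 0.  -0.9 35.8]
lin mm now [ 0.1 -0.9 35.8]
t 27.3 p [ 0.5179 -0.3137  0.1278] rot [-3.1411e+00  1.2000e-03  2.9745e+00] op 0.095 F [-0.5  0.5 -2.3] j [-0.73  0.28  1.76  0.    1.1  -2.14]
```

View pics/s17.png

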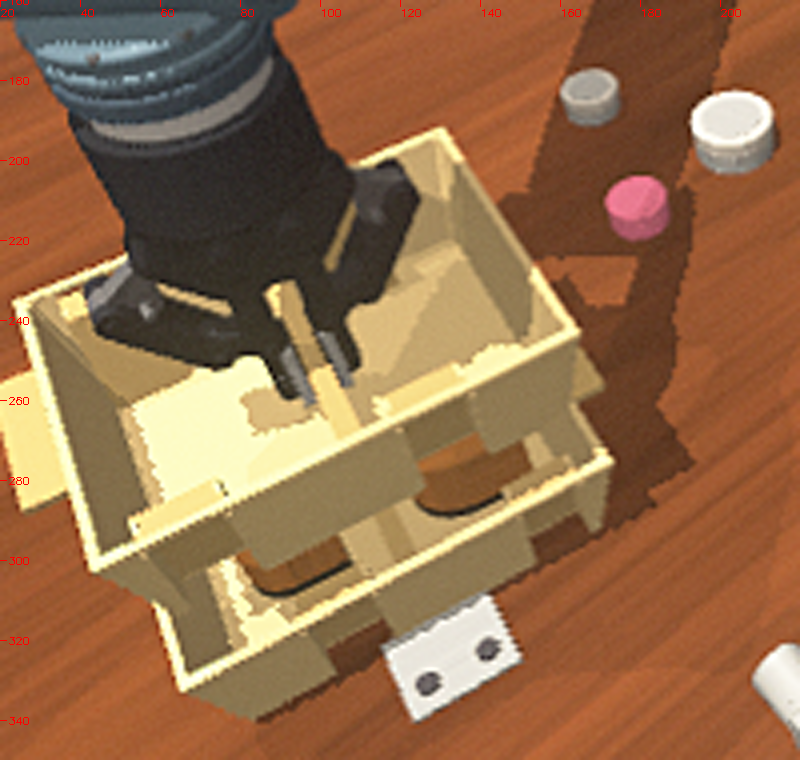

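View pics/t17.png

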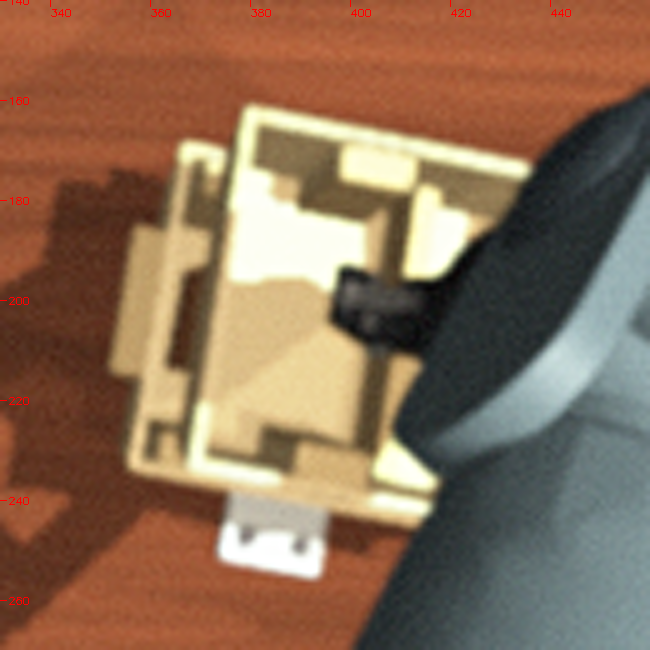

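```bash
python3 -c "
from fit import *
s=load('scene');h=.1278-.0368+.06
for hh in (h,h+.003):
  print(*fitpose([(s,(.095,.078,hh),(43.75,302.5)),(s,(.095,-.078,hh),(23.75,235.75)),(s,(-.095,.078,hh),(165,243)),(s,(-.095,-.078,hh),(131.25,192.5))],[.52,-.31,-1.738]))
"
```

```text
[ 0.52013194 -0.31266202 -1.73637976] [[-0.2  0.5]
 [ 0.1 -0.2]
 [ 0.3  0. ]
 [-0.2 -0.8]]
[ 0.52295298 -0.31290115 -1.73588975] [[-0.4  0.8]
 [-0.3 -0.4]
 [ 0.8 -0.2]
 [ 0.1 -1.2]]
```

>>> jog_arm:
  rows:
    - {"delta_rot": [0,0,0],"linear": [0,-2,10],"claw": 1}
    - {"delta_rot": [0,0,0],"linear": [0,0,10],"claw": 1}
    - {"delta_rot": [0,0,0],"linear": [0,0,6],"claw": 1}
    - {"delta_rot": [0,0,0],"linear": [0,0,0],"claw": 1}

```text
time_s: 27.8
tcp_pos: [0.5177, -0.3164, 0.1004]
ee_rot: [-3.14, 0.002, 2.974]
force: [0.2, -0.5, -3.0]
opening: 0.094
```

```bash
python3 go.py .517 -.316 .092 2.974
```

```text
turn rv now [-0.0012  0.0022 -0.0001]
lin mm after turn [0.7 0.3 8.4]
lin mm now [0.7 0.3 8.4]
t 27.8 p [ 0.5177 -0.3164  0.1004] rot [-3.1404e+00  2.2000e-03  2.9739e+00] op 0.094 F [ 0.2 -0.5 -3. ] j [-0.74  0.32  1.76  0.    1.05 -2.14]
```

>>> jog_arm:
  rows:
    - {"delta_rot": [0,0,0],"linear": [0,0,4],"claw": 1}
    - {"delta_rot": [0,0,0],"linear": [0,0,3],"claw": 1}
    - {"delta_rot": [0,0,0],"linear": [0,0,1],"claw": 1}
    - {"delta_rot": [0,0,0],"linear": [0,0,0],"claw": 1}

```text
time_s: 28.2
tcp_pos: [0.5178, -0.3166, 0.0919]
ee_rot: [-3.14, 0.002, 2.974]
force: [0.2, -0.2, -1.9]
opening: 0.101
```

```bash
python3 go.py .517 -.316 .092 2.974; python3 -c "
from h import *
c=cap('scene'); crop(c,20,180,220,350,4,'s18.png')"
```

```text
turn rv now [-0.0012  0.0022 -0.    ]
lin mm after turn [ 0.9  0.4 -0.1]
lin mm now [ 0.9  0.4 -0.1]
t 28.2 p [ 0.5178 -0.3166  0.0919] rot [-3.1404e+00  2.2000e-03  2.9740e+00] op 0.101 F [ 0.2 -0.2 -1.9] j [-0.74  0.34  1.76  0.    1.04 -2.14]
```

View pics/s18.png

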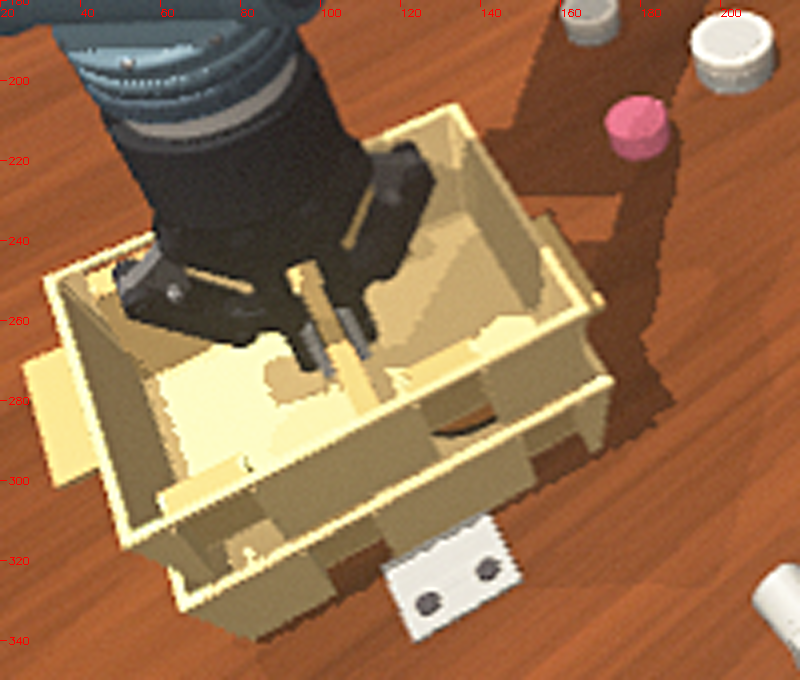

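>>> jog_arm:
  rows:
    - {"delta_rot": [0,0,0],"linear": [0,0,1],"claw": 1}
    - {"delta_rot": [0,0,0],"linear": [0,0,1],"claw": 1}
    - {"delta_rot": [0,0,0],"linear": [0,0,0],"claw": 1}

```text
time_s: 28.55
tcp_pos: [0.5183, -0.3169, 0.092]
ee_rot: [-3.14, 0.003, 2.974]
force: [-0.0, 0.0, -2.0]
opening: 0.1
```

>>> jog_arm:
  rows:
    - {"delta_rot": [0,0,0],"linear": [0,0,2],"claw": 1}
    - {"delta_rot": [0,0,0],"linear": [0,0,0],"claw": 1}

```text
time_s: 28.75
tcp_pos: [0.5188, -0.3173, 0.0922]
ee_rot: [-3.139, 0.003, 2.975]
force: [0.1, -1.0, -2.6]
opening: 0.1
```

>>> jog_arm:
  rows:
    - {"delta_rot": [0,0,0],"linear": [0,0,0],"claw": 0.5}
    - {"delta_rot": [0,0,0],"linear": [0,0,0],"claw": 0}
    - {"delta_rot": [0,0,0],"linear": [0,0,0],"claw": 0}
    - {"delta_rot": [0,0,0],"linear": [0,0,-15],"claw": 0}
    - {"delta_rot": [0,0,0],"linear": [0,0,-30],"claw": 0}
    - {"delta_rot": [0,0,0],"linear": [0,0,-40],"claw": 0}
    - {"delta_rot": [0,0,0],"linear": [0,0,-20],"claw": 0}
    - {"delta_rot": [0,0,0],"linear": [0,0,0],"claw": 0}

```text
time_s: 29.55
tcp_pos: [0.5192, -0.3177, 0.2041]
ee_rot: [-3.137, 0.007, 2.974]
force: [1.0, -0.1, -1.0]
opening: 0.499
```

```bash
python3 go.py .4328 -.027 .16 1.404; python3 -c "
from h import *
c=cap('scene'); crop(c,20,180,220,350,4,'s19.png')
c=cap('wrist','w19.png')"
```

```text
turn rv now [0.0018 0.0087 1.5703]
lin mm after turn [ 272.3 -133.4   44.1]
lin mm now [133.8 272.4  42. ]
t 29.55 p [ 0.5192 -0.3177  0.2041] rot [-3.1372  0.0067  2.9743] op 0.499 F [ 1.  -0.1 -1. ] j [-0.74  0.19  1.71 -0.    1.23 -2.14]
```

View pics/s19.png

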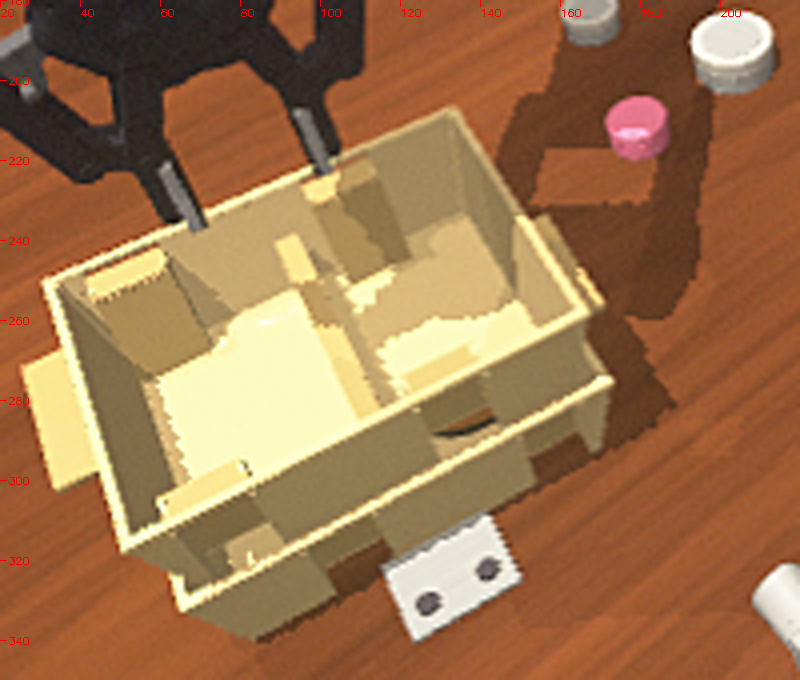

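View pics/w19.png

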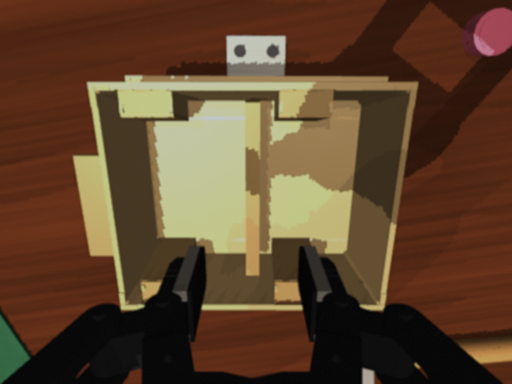

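```bash
python3 -c "
from fit import *
s=load('scene')
L=[((.095,.078),(51.25,317.5)),((.095,-.078),(31.25,250)),((-.095,.078),(167.5,258.25)),((-.095,-.078),(133.25,207))]
for h in (.1,.110,.115,.12):
  x,r=fitpose([(s,(*l,h),p) for l,p in L],[.52,-.31,-1.738]); print(h,x.round(4),np.abs(r).sum(),r.tolist())
"
```

```text
0.1 [ 0.5075 -0.3155 -1.7398] 7.8 [[0.5, -1.3], [1.1, 0.8], [-2.5, 0.3], [-0.4, 0.9]]
0.11 [ 0.5169 -0.3162 -1.7371] 2.4000000000000004 [[0.1, -0.2], [0.2, 0.6], [-0.8, -0.0], [0.4, -0.1]]
0.115 [ 0.5212 -0.3165 -1.7374] 2.7 [[-0.2, 0.2], [-0.3, 0.3], [0.0, -0.2], [0.8, -0.7]]
0.12 [ 0.5255 -0.3168 -1.7374] 6.1 [[-0.7, 0.6], [-0.9, 0.0], [0.8, -0.5], [1.2, -1.4]]
```

>>> jog_arm:
  rows:
    - {"delta_rot": [0,0,0],"linear": [10,20,0],"claw": -1}
    - {"delta_rot": [0,0,0],"linear": [18,36,0],"claw": -1}
    - {"delta_rot": [0,0,0],"linear": [18,36,0],"claw": -1}
    - {"delta_rot": [0,0,0],"linear": [18,36,0],"claw": -1}
    - {"delta_rot": [0,0,0],"linear": [18,36,0],"claw": -1}
    - {"delta_rot": [0,0,0],"linear": [18,36,0],"claw": -1}
    - {"delta_rot": [0,0,0],"linear": [16,32,0],"claw": -1}
    - {"delta_rot": [0,0,0.12],"linear": [5,10,0],"claw": -1}
    - {"delta_rot": [0,0,0.14],"linear": [0,0,0],"claw": -1}
    - {"delta_rot": [0,0,0.14],"linear": [0,0,0],"claw": -1}
    - {"delta_rot": [0,0,0.14],"linear": [0,0,0],"claw": -1}
    - {"delta_rot": [0,0,0.14],"linear": [0,0,0],"claw": -1}
    - {"delta_rot": [0,0,0.14],"linear": [0,0,0],"claw": -1}
    - {"delta_rot": [0,0,0.14],"linear": [0,0,0],"claw": -1}
    - {"delta_rot": [0,0,0.14],"linear": [0,0,0],"claw": -1}
    - {"delta_rot": [0,0,0.14],"linear": [0,0,0],"claw": -1}
    - {"delta_rot": [0,0,0.14],"linear": [0,0,0],"claw": -1}
    - {"delta_rot": [0,0,0.14],"linear": [0,0,0],"claw": -1}
    - {"delta_rot": [0,0,0.04],"linear": [0,0,0],"claw": -1}
    - {"delta_rot": [0,0,0],"linear": [0,0,0],"claw": -1}

```text
time_s: 31.65
tcp_pos: [0.4138, -0.0389, 0.1637]
ee_rot: [-3.077, -0.013, 1.347]
force: [-0.5, 0.5, -0.6]
opening: 1.002
```

```bash
python3 go.py .4328 -.027 .15 1.404; python3 -c "
from h import *
c=cap('wrist','w20.png'); print(proj(c,[.4328,-.027,.026]))"
```

```text
turn rv now [-0.0642 -0.0146 -0.057 ]
lin mm after turn [14.8 16.8 13.7]
lin mm now [15.6 16.7 12.9]
t 31.65 p [ 0.4138 -0.0389  0.1637] rot [-3.0771 -0.0128  1.3466] op 1.002 F [-0.5  0.5 -0.6] j [-0.37 -0.19  2.17  0.    1.22 -0.15]
[283.27530261 167.55913796]
```

View pics/w20.png

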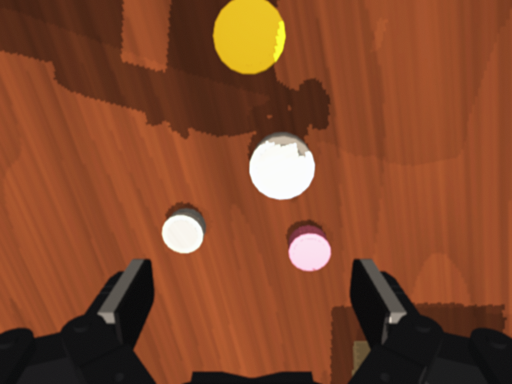

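>>> jog_arm:
  rows:
    - {"delta_rot": [-0.064,-0.014,-0.056],"linear": [14,14,0],"claw": -0.7}
    - {"delta_rot": [0,0,0],"linear": [0,0,20],"claw": -0.7}
    - {"delta_rot": [0,0,0],"linear": [0,0,25],"claw": -0.7}
    - {"delta_rot": [0,0,0],"linear": [0,0,20],"claw": -0.7}
    - {"delta_rot": [0,0,0],"linear": [0,0,10],"claw": -0.7}
    - {"delta_rot": [0,0,0],"linear": [0,0,0],"claw": -0.7}
    - {"delta_rot": [0,0,0],"linear": [0,0,0],"claw": -0.7}

```text
time_s: 32.4
tcp_pos: [0.4292, -0.0272, 0.0825]
ee_rot: [-3.139, -0.001, 1.412]
force: [1.2, 0.4, 0.2]
opening: 0.848
```

```bash
python3 go.py .4328 -.027 .024 1.404
```

```text
turn rv now [-0.0029 -0.001   0.0083]
lin mm after turn [ 0.8  3.6 58.5]
lin mm now [ 0.7  3.7 58.5]
t 32.4 p [ 0.4292 -0.0272  0.0825] rot [-3.1387e+00 -1.0000e-03  1.4123e+00] op 0.848 F [1.2 0.4 0.2] j [-0.33 -0.03  2.21  0.    0.97 -0.17]
```

>>> jog_arm:
  rows:
    - {"delta_rot": [-0.003,0,0],"linear": [1,3,15],"claw": -0.7}
    - {"delta_rot": [0,0,0],"linear": [0,0,18],"claw": -0.7}
    - {"delta_rot": [0,0,0],"linear": [0,0,12],"claw": -0.7}
    - {"delta_rot": [0,0,0],"linear": [0,0,4],"claw": -0.7}
    - {"delta_rot": [0,0,0],"linear": [0,0,0],"claw": -0.7}

```text
time_s: 32.9
tcp_pos: [0.4367, -0.0281, 0.0366]
ee_rot: [3.132, 0.001, 1.413]
force: [-0.2, -0.1, -0.9]
opening: 0.854
```

```bash
python3 go.py .4328 -.027 .024 1.404; python3 -c "
from h import *
c=cap('wrist','w21.png'); print(proj(c,[.4328,-.027,.026]))"
```

```text
turn rv now [0.01   0.0006 0.0092]
lin mm after turn [ 0.4 -4.  12.6]
lin mm now [ 0.5 -4.1 12.6]
t 32.9 p [ 0.4367 -0.0281  0.0366] rot [3.1316e+00 7.0000e-04 1.4132e+00] op 0.854 F [-0.2 -0.1 -0.9] j [-0.33  0.08  2.2   0.    0.85 -0.17]
[241.22243365 272.21139672]
```

View pics/w21.png

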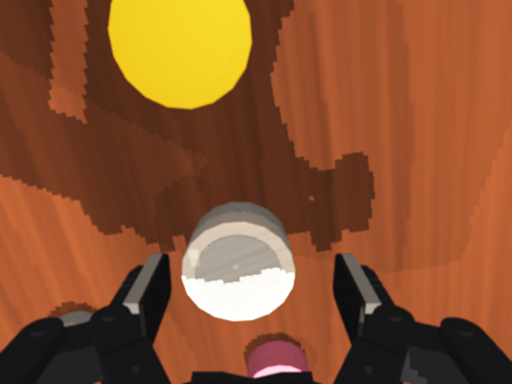

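>>> jog_arm:
  rows:
    - {"delta_rot": [0.01,0,0],"linear": [1,-4,6],"claw": -0.7}
    - {"delta_rot": [0,0,0],"linear": [0,0,5],"claw": -0.7}
    - {"delta_rot": [0,0,0],"linear": [0,0,1],"claw": -0.3}
    - {"delta_rot": [0,0,0],"linear": [0,0,0],"claw": -0.3}

```text
time_s: 33.35
tcp_pos: [0.434, -0.0268, 0.0255]
ee_rot: [3.139, 0.001, 1.413]
force: [-0.6, -0.4, -0.5]
opening: 0.65
```

```bash
python3 go.py .4328 -.027 .024 1.404; python3 -c "
from h import *
c=cap('wrist','w22.png'); print(proj(c,[.4328,-.027,.026]))"
```

```text
turn rv now [0.0028 0.0013 0.0094]
lin mm after turn [-0.4 -1.2  1.5]
lin mm now [-0.4 -1.2  1.5]
t 33.35 p [ 0.434  -0.0268  0.0255] rot [3.1388e+00 1.3000e-03 1.4134e+00] op 0.65 F [-0.6 -0.4 -0.5] j [-0.32  0.11  2.21 -0.    0.83 -0.16]
[247.66016071 288.81482151]
```

View pics/w22.png

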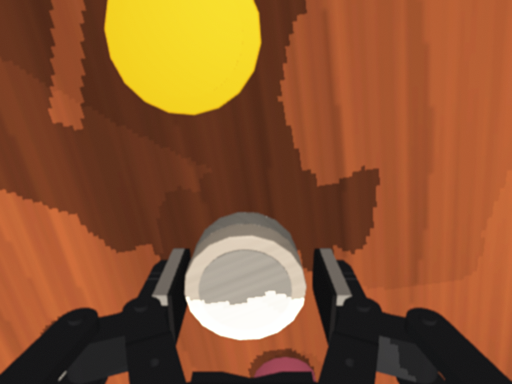

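>>> jog_arm:
  rows:
    - {"delta_rot": [0,0,0],"linear": [0,-1,2],"claw": -0.3}
    - {"delta_rot": [0,0,0],"linear": [0,0,0],"claw": 1}
    - {"delta_rot": [0,0,0],"linear": [0,0,0],"claw": 1}
    - {"delta_rot": [0,0,0],"linear": [0,0,0],"claw": 1}
    - {"delta_rot": [0,0,0],"linear": [0,0,0],"claw": 1}
  newtons: 40

```text
time_s: 33.9
tcp_pos: [0.4334, -0.0268, 0.0238]
ee_rot: [3.138, 0.001, 1.413]
force: [0.6, -0.0, -0.5]
opening: 0.568
```

```bash
python3 go.py .4328 -.027 .024 1.404; python3 -c "
from h import *
c=cap('wrist','w23.png')"
```

```text
turn rv now [0.004  0.0015 0.0093]
lin mm after turn [-0.3 -0.5 -0.2]
lin mm now [-0.3 -0.5 -0.2]
t 33.9 p [ 0.4334 -0.0268  0.0238] rot [3.1376e+00 1.5000e-03 1.4133e+00] op 0.568 F [ 0.6 -0.  -0.5] j [-0.32  0.11  2.21 -0.    0.82 -0.17]
```

View pics/w23.png

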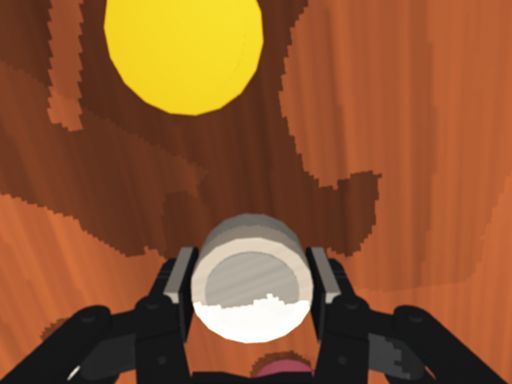

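>>> jog_arm:
  rows:
    - {"delta_rot": [0,0,0],"linear": [0,0,-20],"claw": 1}
    - {"delta_rot": [0,0,0],"linear": [0,0,-35],"claw": 1}
    - {"delta_rot": [0,0,0],"linear": [0,0,-40],"claw": 1}
    - {"delta_rot": [0,0,0],"linear": [0,0,-40],"claw": 1}
    - {"delta_rot": [0,0,0],"linear": [0,0,-40],"claw": 1}
    - {"delta_rot": [0,0,0],"linear": [0,0,-20],"claw": 1}
    - {"delta_rot": [0,0,0],"linear": [0,0,0],"claw": 1}

```text
time_s: 34.65
tcp_pos: [0.4308, -0.0258, 0.2247]
ee_rot: [-3.141, 0.001, 1.413]
force: [-0.3, -0.4, -0.8]
opening: 0.57
```

```bash
python3 go.py .512 -.359 .2 1.404
```

```text
turn rv now [-0.001   0.0006  0.0091]
lin mm after turn [-315.1  135.4   24.7]
lin mm now [-316.3  132.5   24.7]
t 34.65 p [ 0.4308 -0.0258  0.2247] rot [-3.1406e+00  6.0000e-04  1.4131e+00] op 0.57 F [-0.3 -0.4 -0.8] j [-0.32 -0.27  2.12 -0.    1.29 -0.17]
```

>>> jog_arm:
  rows:
    - {"delta_rot": [0,0,0.009],"linear": [-18,8,0],"claw": 1}
    - {"delta_rot": [0,0,0],"linear": [-32,14,0],"claw": 1}
    - {"delta_rot": [0,0,0],"linear": [-32,14,0],"claw": 1}
    - {"delta_rot": [0,0,0],"linear": [-32,14,0],"claw": 1}
    - {"delta_rot": [0,0,0],"linear": [-32,14,0],"claw": 1}
    - {"delta_rot": [0,0,0],"linear": [-32,14,0],"claw": 1}
    - {"delta_rot": [0,0,0],"linear": [-32,14,0],"claw": 1}
    - {"delta_rot": [0,0,0],"linear": [-32,14,0],"claw": 1}
    - {"delta_rot": [0,0,0],"linear": [-32,14,0],"claw": 1}
    - {"delta_rot": [0,0,0],"linear": [-24,10,0],"claw": 1}
    - {"delta_rot": [0,0,0],"linear": [-10,4,0],"claw": 1}
    - {"delta_rot": [0,0,0],"linear": [0,0,0],"claw": 1}

```text
time_s: 35.85
tcp_pos: [0.507, -0.3584, 0.1971]
ee_rot: [-3.114, -0.016, 1.405]
force: [-0.7, -0.2, -1.1]
opening: 0.569
```

```bash
python3 go.py .512 -.359 .16 1.404
```

```text
turn rv now [-0.0273 -0.0161  0.0015]
lin mm after turn [ 0.2  5.  37.1]
lin mm now [-0.4  6.  36.9]
t 35.85 p [ 0.507  -0.3584  0.1971] rot [-3.1143 -0.0162  1.4053] op 0.569 F [-0.7 -0.2 -1.1] j [-0.8   0.25  1.66 -0.    1.26 -0.63]
```

>>> jog_arm:
  rows:
    - {"delta_rot": [-0.027,-0.016,0.001],"linear": [0,4,5],"claw": 1}
    - {"delta_rot": [0,0,0],"linear": [0,0,18],"claw": 1}
    - {"delta_rot": [0,0,0],"linear": [0,0,10],"claw": 1}
    - {"delta_rot": [0,0,0],"linear": [0,0,0],"claw": 1}
    - {"delta_rot": [0,0,0],"linear": [0,0,0],"claw": 1}

```text
time_s: 36.35
tcp_pos: [0.5095, -0.3527, 0.1593]
ee_rot: [-3.137, -0.005, 1.408]
force: [-0.4, -0.4, 0.1]
opening: 0.569
```

```bash
python3 go.py .512 -.359 .085 1.404; python3 -c "
from h import *
c=cap('wrist','w24.png')
C,S=np.cos(-1.738),np.sin(-1.738)
for l in [(.095,.078,.115),(.095,-.078,.115),(-.095,.078,.115),(-.095,-.078,.115),(-.005,-.05,.091),(-.005,.05,.091)]:
    print(l,proj(c,[.519+C*l[0]-S*l[1],-.317+S*l[0]+C*l[1],l[2]]).round(1))"
```

```text
turn rv now [-0.0048 -0.0049  0.0037]
lin mm after turn [-5.8  3.5 74.3]
lin mm now [-6.2  3.8 74.3]
t 36.35 p [ 0.5095 -0.3527  0.1593] rot [-3.1368 -0.0049  1.4077] op 0.569 F [-0.4 -0.4  0.1] j [-0.79  0.28  1.7   0.    1.17 -0.63]
(0.095, 0.078, 0.115) [390.1 329.6]
(0.095, -0.078, 0.115) [123.5 327.7]
(-0.095, 0.078, 0.115) [451.5 -51.1]
(-0.095, -0.078, 0.115) [ 70.9 -52.4]
(-0.005, -0.05, 0.091) [168.4 151.3]
(-0.005, 0.05, 0.091) [347.5 152.3]
```

View pics/w24.png

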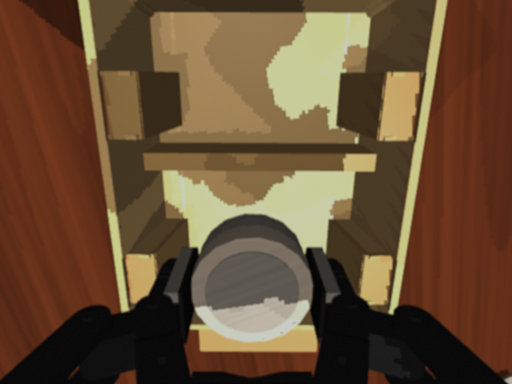

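>>> jog_arm:
  rows:
    - {"delta_rot": [-0.005,-0.005,0.003],"linear": [-5,3,8],"claw": 1}
    - {"delta_rot": [0,0,0],"linear": [0,0,15],"claw": 1}
    - {"delta_rot": [0,0,0],"linear": [0,0,18],"claw": 1}
    - {"delta_rot": [0,0,0],"linear": [0,0,10],"claw": 1}
    - {"delta_rot": [0,0,0],"linear": [0,0,0],"claw": 1}
    - {"delta_rot": [0,0,0],"linear": [0,0,0],"claw": 1}

```text
time_s: 37.0
tcp_pos: [0.5127, -0.3594, 0.106]
ee_rot: [3.138, 0.002, 1.404]
force: [0.7, -0.3, -0.5]
opening: 0.568
```

```bash
python3 go.py .512 -.359 .085 1.404
```

```text
turn rv now [0.0031 0.0022 0.0002]
lin mm after turn [ 0.3 -0.8 21. ]
lin mm now [ 0.3 -0.8 21. ]
t 37.0 p [ 0.5127 -0.3594  0.106 ] rot [3.1385e+00 2.2000e-03 1.4042e+00] op 0.568 F [ 0.7 -0.3 -0.5] j [-0.79  0.36  1.71  0.    1.07 -0.63]
```

>>> jog_arm:
  rows:
    - {"delta_rot": [0.003,0.002,0],"linear": [0,-1,8],"claw": 1}
    - {"delta_rot": [0,0,0],"linear": [0,0,7],"claw": 1}
    - {"delta_rot": [0,0,0],"linear": [0,0,3],"claw": 1}
    - {"delta_rot": [0,0,0],"linear": [0,0,0],"claw": 1}

```text
time_s: 37.4
tcp_pos: [0.5123, -0.36, 0.088]
ee_rot: [3.14, 0.002, 1.404]
force: [0.2, -0.1, -0.4]
opening: 0.566
```

```bash
python3 go.py .512 -.359 .084 1.404
```

```text
turn rv now [0.002  0.0016 0.0001]
lin mm after turn [ 0.9 -0.5  4. ]
lin mm now [ 0.9 -0.5  4. ]
t 37.4 p [ 0.5123 -0.36    0.088 ] rot [3.1396e+00 1.6000e-03 1.4041e+00] op 0.566 F [ 0.2 -0.1 -0.4] j [-0.79  0.38  1.71 -0.    1.04 -0.63]
```

>>> jog_arm:
  rows:
    - {"delta_rot": [0,0,0],"linear": [0,0,2],"claw": 1}
    - {"delta_rot": [0,0,0],"linear": [0,0,2],"claw": 1}
    - {"delta_rot": [0,0,0],"linear": [0,0,0],"claw": 1}

```text
time_s: 37.7
tcp_pos: [0.5126, -0.3602, 0.0842]
ee_rot: [3.139, 0.002, 1.404]
force: [-0.1, 0.7, -0.8]
opening: 0.567
```

>>> jog_arm:
  rows:
    - {"delta_rot": [0,0,0],"linear": [0,0,1],"claw": 1}
    - {"delta_rot": [0,0,0],"linear": [0,0,0],"claw": 1}
    - {"delta_rot": [0,0,0],"linear": [0,0,0],"claw": -0.4}
    - {"delta_rot": [0,0,0],"linear": [0,0,0],"claw": -0.4}
    - {"delta_rot": [0,0,0],"linear": [0,0,0],"claw": -0.4}
    - {"delta_rot": [0,0,0],"linear": [0,0,-10],"claw": -0.4}
    - {"delta_rot": [0,0,0],"linear": [0,0,-25],"claw": -0.4}
    - {"delta_rot": [0,0,0],"linear": [0,0,-35],"claw": -0.4}
    - {"delta_rot": [0,0,0],"linear": [0,0,-40],"claw": -0.4}
    - {"delta_rot": [0,0,0],"linear": [0,0,-30],"claw": -0.4}
    - {"delta_rot": [0,0,0],"linear": [0,0,0],"claw": -0.4}

```text
time_s: 38.8
tcp_pos: [0.5125, -0.36, 0.2323]
ee_rot: [3.137, 0.003, 1.404]
force: [-0.0, 0.0, 0.3]
opening: 0.697
```

```bash
python3 -c "
from h import *
c=cap('wrist','w25.png'); c=cap('scene','s25.png'); c=cap('top','t25.png'); print(bot.get_obs()['time_s'],bot.get_obs()['opening'])"
```

```text
38.95 0.700970212185865
```

View pics/w25.png

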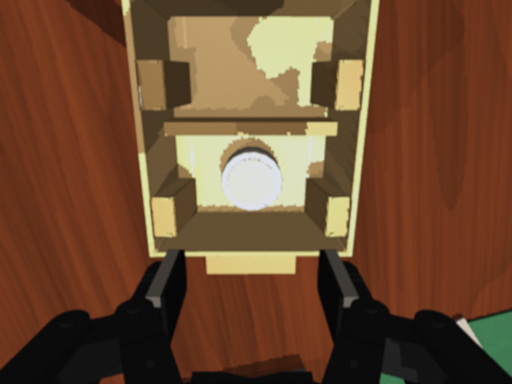

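View pics/s25.png

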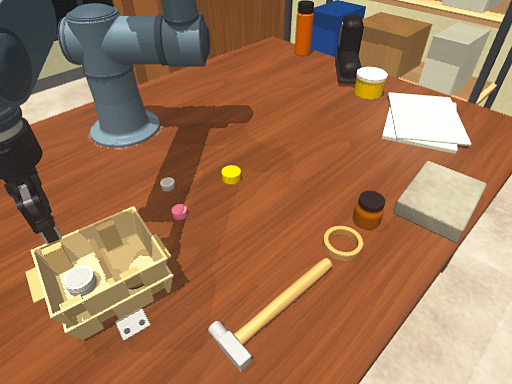

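```bash
python3 -c "
from h import *
c=load('scene'); crop(c,20,190,190,345,4,'s26.png')"
```

```text
(no output)
```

View pics/s26.png

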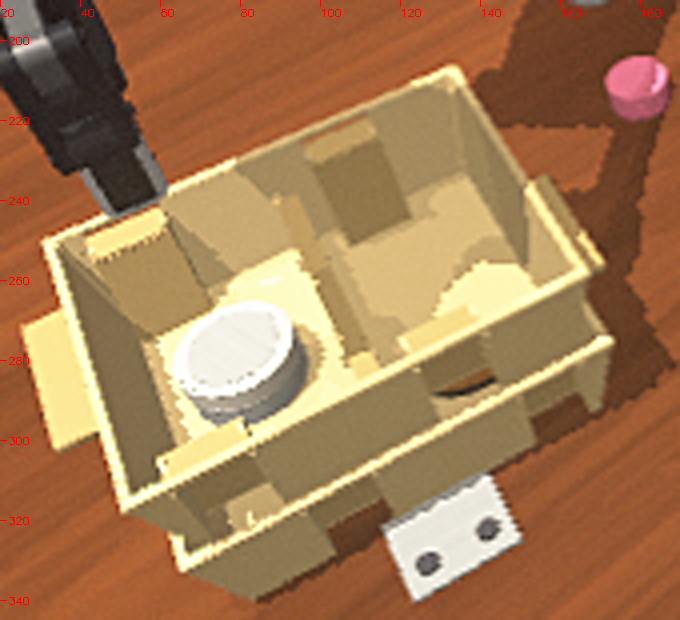

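```bash
python3 -c "
from workcell import bot
print(bot.hand_in(), bot.get_obs()['time_s'])"
```

```text
the job is handed in; nothing more can be done
the job is handed in; nothing more can be done
```

The job is done and handed in at about 39 s of the 112 s allowed, in the order asked. `hand_in` gave no verdict.

- **Heels:** the large heel stands in the lower bin's lip-end compartment and the small heel in the other. Both stood flat in the wrist pictures taken before the loose bin went on.
- **Loose bin:** it sits on the ledges with its lip over the opposite end. The arm's height at release put its underside 55 mm above the lower bin's underside. A fit to the scene picture agreed only loosely: it suits about 50–55 mm, so it confirms the direction better than the exact height. The bin shifted by about one pixel at most when released.
- **Tin:** the larger bare-metal tin stands in the loose bin's lip-end compartment, well inside the walls in both the wrist and scene views.
- **Left alone:** the hammer, glue jar, tape and the other tins look unmoved in the last scene picture, and the gripper was clear of everything.

The top and scene cameras disagreed by 2–5 mm, so I used their average. The wrist camera matched that average to about 1 mm. No check failed.

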